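Fetch the boxed-in beaker from the spill tray

TASK

The small steel beaker at the back of the grey spill tray is boxed in by three tall bottles: first stand all three bottles upright on the cardboard sheet, leaving the beaker where it is, then stand the beaker upright in the middle of the hot plate. After that put every bottle back in the tray, each upright on the very spot where it stood at the start. Set things down gently, drop or tip over nothing, and leave the stoppered flask and the tape roll alone.

Things in the scene. Friction and masses are not known exactly. Their poses are not given: they have to be found in the camera images.
- round_bottle: Round amber glass bottle with a paper band and a ribbed black screw cap, about 0.4 kg. Body 72 mm across up to 104 mm high, then a sloping shoulder to the neck; cap 46 mm across, from 132 to 160 mm above the base (160 mm is the bottle's full height). Grip it by the cap. Origin: centre of the underside, z up. Starts standing in the tray, about 68 mm from the beaker, centre to centre.
- square_bottle: White plastic bottle with a square body 64 x 64 mm up to 118 mm high, a paper band round it, a sloping shoulder and a white round ribbed screw cap, about 0.4 kg. Cap 38 mm across, from 144 to 172 mm above the base (172 mm is the full height). Grip it by the cap. Origin: centre of the underside, z up. Starts standing in the tray, about 68 mm from the beaker.
- metal_bottle: Bare aluminium round bottle with a small ribbed black screw cap, the tallest of the three, about 0.35 kg. Body 66 mm across up to 118 mm high, then a sloping shoulder; cap 32 mm across, from 157 to 185 mm above the base (185 mm is the full height). Grip it by the cap. Origin: centre of the underside, z up. Starts standing in the tray, about 68 mm from the beaker.
- beaker: Small open straight-sided stainless steel beaker with a thin rolled rim, 52 mm across outside (55 to 56 mm over the rim), 60 mm high, wall 3 mm, about 90 g. Origin: centre of the underside, z up. Starts standing near the back of the tray with one bottle to its left, one to its right and one in front of it (towards the robot).
- tray: Grey plastic spill tray, fixed, 192 x 260 mm over its flange (own x away from the robot, y across), rim 28 mm high, walls 4 mm. Floor 4 mm thick: bottles and beaker stand at 4 mm height. Origin: centre of the underside. The beaker stands 40 mm behind (+x of) the centre, one bottle 68 mm to each side of it (+y, -y), one 68 mm in front of it (-x).
- cardboard: Flat sheet of brown cardboard with two fold lines across it, lying on the bench to one side of the tray, left or right, fixed; 300 mm along its own x by 160 mm along its y, 4 mm thick. Origin: centre of the underside, its top is 4 mm higher.
- hotplate_top (a point): Centre of the top face of the hot plate's round dark iron plate (156 mm across, 72 mm above the bench; cold). The hot plate is a flat black box, 235 mm along x by 215 mm along y, with a knob on its front, on the other side of the tray from the cardboard; fixed. z up.
- flask: Bystander: clear glass conical flask with a black rubber stopper, 85 mm across, 150 mm high, standing on the bench behind the tray. To be left alone. Origin: centre of the underside.
- tape_roll: Bystander: roll of black tape lying flat behind the tray, 84 mm across, 24 mm high. To be left alone. Origin: centre of the underside.
There are look-alikes about, which are no part of the job. Leave any pink or yellow look-alike of the square_bottle alone.

How it is judged (in metres and radians):
On the way, in this order (a step that is already met when the one before it is completed fails the run):
1. all three bottles stand upright and released on the cardboard sheet (centres within its edges) while the beaker has not yet been moved (within 20 mm of its start) (x of round_bottle in the frame of cardboard between -0.15 and 0.15 m and y of round_bottle in the frame of cardboard between -0.08 and 0.08 m and z of each of round_bottle, square_bottle, metal_bottle in the frame of cardboard below 0.008 m and angle between each of round_bottle, square_bottle, metal_bottle's own z axis and vertical below 0.12 rad and linear speed of each of round_bottle, square_bottle, metal_bottle below 0.03 m/s and contact force between each of round_bottle, square_bottle, metal_bottle and the fingers below 0.1 N and x of square_bottle in the frame of cardboard between -0.15 and 0.15 m and y of square_bottle in the frame of cardboard between -0.08 and 0.08 m and x of metal_bottle in the frame of cardboard between -0.15 and 0.15 m and y of metal_bottle in the frame of cardboard between -0.08 and 0.08 m and distance of beaker from where it was at the start of the episode below 0.02 m), for 0.2 s.
2. the beaker stands upright and released on the hot plate, within 15 mm of its centre (horizontal distance between beaker and hotplate_top below 0.015 m and z of beaker in the frame of hotplate_top between -0.005 and 0.005 m and angle between beaker's own z axis and vertical below 0.12 rad and linear speed of beaker below 0.03 m/s and contact force between beaker and the fingers below 0.1 N), for 0.2 s.
At the end, for the whole second after the job is handed in: The beaker stands upright on the hot plate within 15 mm of its centre; each of the three bottles stands upright in the tray within 15 mm of where it stood at the start; all are released and at rest (all of step 2 and distance of each of round_bottle, square_bottle, metal_bottle from where it was at the start of the episode below 0.015 m and angle between each of round_bottle, square_bottle, metal_bottle's own z axis and vertical below 0.1 rad and linear speed of each of round_bottle, square_bottle, metal_bottle below 0.03 m/s and contact force between each of round_bottle, square_bottle, metal_bottle and the fingers below 0.1 N); the robot touches nothing.
It fails at once if a bottle or the beaker is tipped over (leans more than about 35 degrees) (angle between any of round_bottle, square_bottle, metal_bottle, beaker's own z axis and vertical above 0.6 rad).
It fails at once if a bottle or the beaker is dropped or thrown (faster than 0.6 m/s while not in the fingers, a fall of about 20 mm) ((linear speed of round_bottle above 0.6 m/s and contact force between round_bottle and the fingers below 0.05 N) or (linear speed of square_bottle above 0.6 m/s and contact force between square_bottle and the fingers below 0.05 N) or (linear speed of metal_bottle above 0.6 m/s and contact force between metal_bottle and the fingers below 0.05 N) or (linear speed of beaker above 0.6 m/s and contact force between beaker and the fingers below 0.05 N)).
It fails at once if the stoppered flask or the tape roll is moved by more than 15 mm (distance of any of flask, tape_roll from where it was at the start of the episode above 0.015 m).
It also fails if it takes over 125 s, if anything falls off the work surface, if the arm or the gripper's body presses on something with over 40 N, if the wrist force passes 120 N, or if a joint passes its speed limit or range.

ROBOT

A 6-joint arm with a two-finger parallel gripper is mounted at the origin on the work surface. World frame = base frame: x ahead of the robot, y to its left, z up, the work surface at z = 0. Lengths are in m, angles in degrees, forces in N, time in s.
With the tool pointing down it reaches from about 0.4 to 0.825 m from the base axis. Payload 7 kg.
Tool frame: the origin (TCP) lies on the centre line of the jaws, within the pads' length; the fingertips stand ahead of it and the grasp point (between the pads) is the TCP (arm.nose_length is the z of the fingertips in the tool frame, in m); z points along the fingers, y is the direction in which the jaws open and shut (so a half turn about z gives the same grasp; the last joint's range is limited). The gripper opens to 85 mm and grips with 20 to 120 N. Pads are 22 mm wide; open, the fingers measure 114 mm over their backs; the gripper's body (76 mm by 85 mm) begins 54 mm behind the grasp point. The pads swing forward as they close: fully open they stand 13 mm farther back than shut.
Start: joints at [-60.785, 20.546, 0.682, 0, -70.136, -16.507], TCP at [0.148, -0.658, 0.25] pointing down, gripper open.
Joint ranges: [-176.03, 176.03], [-82.01, 121.73], [-58.28, 71.71], [-173.87, 95.51], [-174.79, -0.11], [-173.66, 173.66]. Speed limits (degrees/s): [136.94, 136.94, 172.46, 180, 180, 180].

INTERFACE

Orientations are given as [roll, pitch, yaw] about the fixed x, y, z axes, in that order (R = Rz(yaw) Ry(pitch) Rx(roll)).
In Python, from plant import arm gives the robot as it stands.
- The arm moves only by the tool play_rows, never from a script. Its argument "series" is one flat list of numbers, 7 for each row, row after row: the shift along the tool's x, y, z in mm, then the turn, a rotation vector about the tool's x, y, z in degrees, then the opening in per cent of the stroke, from 0 (shut) to 100 (fully open). A call has 1 to 10 rows; each row shifts and turns the pose as measured when the row begins, along the tool's axes as they then stand; what a row does not reach is not made up. A row lasts 1/12 s, in which the tool goes at most 41.7 mm and 7.16 degrees, less where a joint would pass 70% of its speed; a pose out of reach is approached as far as the arm can. A call with a gripper value outside its range is refused whole. The fingers move at their own pace and stop on an object; "newtons" is the grip in N (left out, the last holds). Time passes only in rows, so rows that do not move let the fingers close. It gives the time, the measured TCP pose, the force and the opening at its end, in the units of the state.
- arm.get_state(): the state, without advancing time (a new reading comes with each control period).
- arm.read_camera(name): name is "side" or "top"; returns a dict with "pixels" (480x640x3 uint8, blue, green, red), "fx", "fy", "cx", "cy" (pixels), "world_to_cam" (4x4, takes a point from world to camera coordinates). Camera axes: x right, y down, z forward; pixel columns grow to the right and rows downward; lengths in m; the calibration is good to about 2 mm. A picture is of the moment at which its call begins. There is no depth.
- arm.finish_job(): hands the job in, once; it reports no verdict.
The state is a dict: "t": time; "joint_pos": joint angles; "joint_velocities": joint speeds; "tau": joint torques, N m; "ee_pos": TCP position; "tcp_rot": TCP orientation; "ft_force": force on the tool from outside, world axes, zero at the start; "moment": the same for the moment, N m; "opening": opening from 0.0 (shut) to 1.0 (fully open).
Only numpy, scipy, OpenCV 4.12 (cv2) and the standard library are available. Lean on these libraries where they do the work, as an engineer would, in place of code of your own. Each camera call takes 0.05 s, during which the arm holds its last target.

## Working session

There is one attempt and no reset: what is moved stays moved. The work goes in short steps, Python scripts to look and compute and a tool call to move; the robot and the scene stay as the last step left them, time stands still between calls to the robot, and variables do not carry over. Pictures are saved under pics/ and viewed, and the job is handed in when it is done.

Besides the shell and the picture viewer there is one more tool, called after "Request:" as name(argument=value, ...) on one line, values as JSON. play_rows: Moves the arm, as the interface text tells. Its arguments: {"type":"object","properties":{"series":{"type":"array"},"newtons":{"type":"number"}},"required":["series"]}

```bash
ls; mkdir -p pics; cat > h.py <<'E'
import numpy as np, cv2
from plant import arm
def cam(name, fn=None):
    c=arm.read_camera(name)
    if fn: cv2.imwrite('pics/'+fn, c['pixels'])
    return c
def proj(c,p):
    p=np.atleast_2d(p); W=np.array(c['world_to_cam'])
    q=p@W[:3,:3].T+W[:3,3]
    return np.c_[c['fx']*q[:,0]/q[:,2]+c['cx'], c['fy']*q[:,1]/q[:,2]+c['cy']]
def back(c,u,v,z):
    W=np.array(c['world_to_cam']); R=W[:3,:3]; t=W[:3,3]
    d=R.T@np.array([(u-c['cx'])/c['fx'],(v-c['cy'])/c['fy'],1]); o=-R.T@t
    return o+d*(z-o[2])/d[2]
E
python3 - <<'E'
from h import *
for n in ('top','side'):
    c=cam(n,n+'0.png'); print(n,c['fx'],c['cx'],c['cy'],np.round(c['world_to_cam'],3).tolist())
s=arm.get_state(); print({k:np.round(v,3).tolist() for k,v in s.items()}); print(arm.nose_length)
E
```

```text
pics
top 549.9539432519578 317.07151609736644 240.7395036620661 [[-0.009, -1.0, 0.003, 0.003], [-0.979, 0.008, -0.203, 0.575], [0.203, -0.005, -0.979, 1.164], [0.0, 0.0, 0.0, 1.0]]
side 457.09482841037874 316.5636091087699 237.73212810213985 [[0.874, 0.486, 0.023, -0.496], [0.309, -0.518, -0.797, -0.102], [-0.375, 0.704, -0.603, 1.245], [0.0, 0.0, 0.0, 1.0]]
{'t': 0.1, 'joint_pos': [-60.785, 20.586, 0.641, -0.018, -70.136, -16.504], 'joint_velocities': [0.005, -0.148, 0.162, 0.086, 0.014, -0.024], 'tau': [-0.004, -58.476, 29.411, 6.955, -0.003, -0.0], 'ee_pos': [0.148, -0.658, 0.249], 'tcp_rot': [179.917, -0.007, -167.296], 'ft_force': [0.507, -0.038, -0.529], 'moment': [0.037, -0.038, -0.056], 'opening': 0.997}
0.019
```

View pics/top0.png

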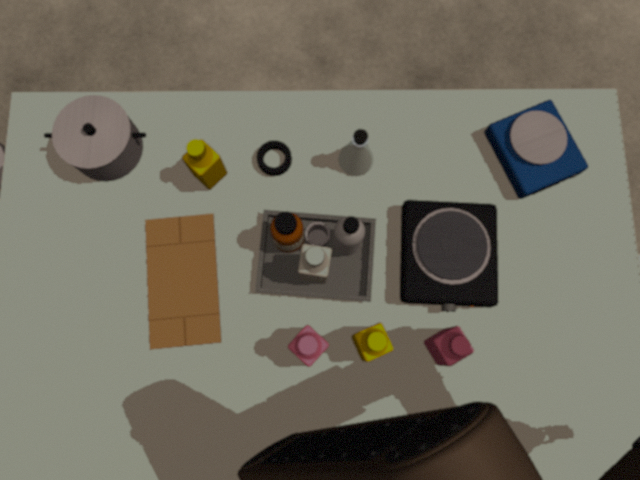

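View pics/side0.png

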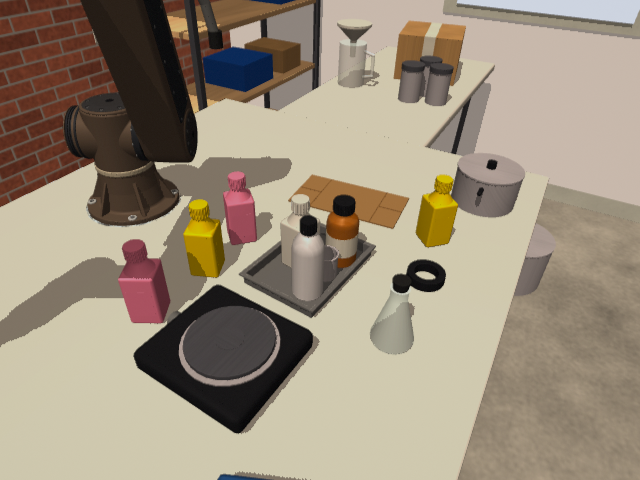

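The top view shows the tray at (317,255), with the amber bottle's cap at (286,222), the white square bottle's cap at (315,256), the metal bottle's cap at (351,226) and the beaker at (317,233). The cardboard is at (183,280) and the iron plate at (451,245). The square-bottle look-alikes are pink (308,346) and (450,345), and yellow (374,342) and (205,163). Only the white bottle at (315,256) stands in the tray. I'll check it in an enlarged crop.

```bash
python3 - <<'E'
from h import *
t=cv2.imread('pics/top0.png'); s=cv2.imread('pics/side0.png')
a=cv2.resize(t[200:305,250:385],None,fx=5.9,fy=5.7,interpolation=cv2.INTER_CUBIC)
cv2.imwrite('pics/cropt.png',a)
b=cv2.resize(s[185:315,235:385],None,fx=4.6,fy=4.6,interpolation=cv2.INTER_CUBIC)
cv2.imwrite('pics/crops.png',b)
E
```

```text
(no output)
```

View pics/cropt.png

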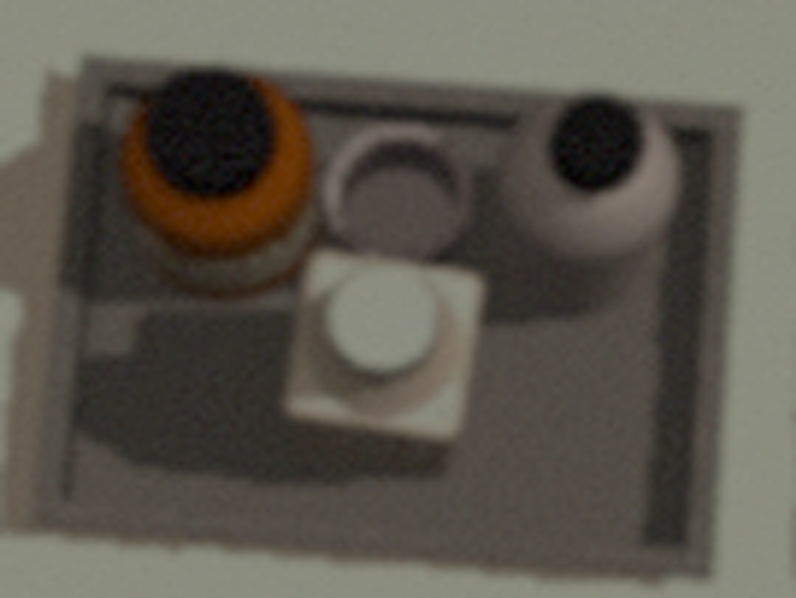

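View pics/crops.png

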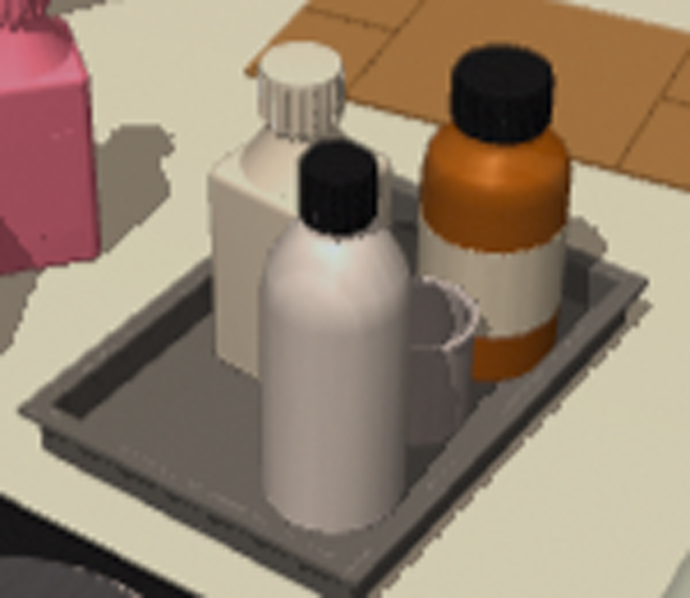

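The crops confirm the white square bottle in the tray: crop centre (380,320) in the top view, and (300,90) for its cap in the side view. I'll measure positions by fitting silhouettes.

```bash
cat > fit.py <<'E'
from h import *
from scipy.optimize import minimize
def ring(r,z,n=48):
    a=np.linspace(0,2*np.pi,n,endpoint=False); return np.c_[r*np.cos(a),r*np.sin(a),np.full(n,z)]
def hullmask(c,pts,S=4,win=None):
    uv=proj(c,pts); x0,y0,w,h=win
    p=((uv-[x0-0.0,y0-0.0]+0.5)*S).astype(np.float32)
    h_=cv2.convexHull(p)
    m=np.zeros((h*S,w*S),np.uint8); cv2.fillConvexPoly(m,np.round(h_*16).astype(np.int32),1,shift=4)
    return cv2.resize(m.astype(np.float32),(w,h),interpolation=cv2.INTER_AREA)
def comp(mask,seed):
    n,l=cv2.connectedComponents(mask.astype(np.uint8)); return (l==l[seed[1],seed[0]])
def fit(items,pts0,x0):
    # items: (cam,mask(float full),win)
    def cost(p):
        s=0
        for c,m,win in items:
            a=hullmask(c,pts0+[p[0],p[1],0],win=win); x,y,w,h=win; b=m[y:y+h,x:x+w]
            s+=np.abs(a-b).sum()/b.sum()
        return s
    r=minimize(cost,x0,method='Nelder-Mead',options=dict(initial_simplex=[x0,[x0[0]+.006,x0[1]],[x0[0],x0[1]+.006]],xatol=1e-4,fatol=1e-4))
    return r.x,r.fun
E
python3 - <<'E'
from fit import *
T=cam('top'); S=cam('side')
def dark(c,seed,thr):
    g=c['pixels'].max(axis=2); return comp(g<thr,seed).astype(np.float32)
for name,zt,r,ts,ss in (('round',.164,.023,(286,222),(344,206)),('metal',.189,.016,(351,225),(308,228))):
    mt=dark(T,ts,45); ms=dark(S,ss,45)
    print(name,mt.sum(),ms.sum(),np.argwhere(mt).mean(0),np.argwhere(ms).mean(0))
    pts=np.r_[ring(r,zt),ring(r,zt-.028)]
    x0=back(T,ts[0],ts[1],zt)[:2]
    wt=(ts[0]-30,ts[1]-30,60,60); ws=(ss[0]-30,ss[1]-30,60,60)
    print(x0,'both',fit([(T,mt,wt),(S,ms,ws)],pts,x0),'top',fit([(T,mt,wt)],pts,x0),'side',fit([(S,ms,ws)],pts,x0))
# rough points
for nm,u,v,z in (('sq cap',314.8,256,.176),('beaker rim',317.5,233,.064)): print(nm,back(T,u,v,z))
E
```

```text
round 392.0 385.0 [222.93877551 284.68112245] [205.43376623 343.70909091]
[0.59238319 0.06222852] both (array([0.59313252, 0.06550877]), np.float64(0.3592648506164551)) top (array([0.59510621, 0.06648831]), np.float64(0.18686224520206451)) side (array([0.59336695, 0.06495653]), np.float64(0.16168831288814545))
metal 185.0 291.0 [224.8972973  350.29189189] [225.4467354  308.13058419]
[ 0.57912356 -0.06873158] both (array([ 0.58192076, -0.06870622]), np.float64(0.5202308297157288)) top (array([ 0.58234732, -0.06784429]), np.float64(0.35067567229270935)) side (array([ 0.58272276, -0.07039929]), np.float64(0.1585051566362381))
sq cap [0.51923992 0.00395899 0.176     ]
beaker rim [ 0.59103891 -0.00253384  0.064     ]
```

```bash
python3 - <<'E'
from fit import *
T=cam('top'); S=cam('side')
def X(z,*uv): return np.array([back(T,u,v,z)[:2] for u,v in uv])
tr=X(.028,(264.4,209.6),(375.4,218.4),(370.7,300.9),(257.6,292)); print('tray',tr.round(4).tolist(),tr.mean(0))
print(np.linalg.norm(tr[0]-tr[1]),np.linalg.norm(tr[1]-tr[2]))
img=T['pixels']; hsv=cv2.cvtColor(img,cv2.COLOR_BGR2HSV)
# cardboard
m=((hsv[...,0]>5)&(hsv[...,0]<20)&(hsv[...,1]>110)).astype(np.uint8)
m=cv2.morphologyEx(m,cv2.MORPH_CLOSE,np.ones((5,5)))
m=comp(m,(190,260)).astype(np.uint8); print('cb px',m.sum())
cs,_=cv2.findContours(m,cv2.RETR_EXTERNAL,cv2.CHAIN_APPROX_NONE); c=max(cs,key=cv2.contourArea)
ap=cv2.approxPolyDP(c,8,True)[:,0]; print('cb corners px',ap.tolist())
cb=X(.004,*ap); print(cb.round(4).tolist(),cb.mean(0))
# hot plate: light ring
g=img.astype(int).max(2)
sub=g[195:300,402:498]
mm=np.zeros(g.shape,np.uint8); mm[200:292,406:496]=(g[200:292,406:496]>95)
pts=np.argwhere(mm)[:,::-1].astype(np.float32); print(len(pts))
e=cv2.fitEllipse(cv2.convexHull(pts)); print('ell',e); print('hp',back(T,*e[0],.072), )
ax=e[1]; print('diam approx', [back(T,e[0][0]+d,e[0][1],.072)[1] for d in (-ax[0]/2,ax[0]/2)])
cv2.imwrite('pics/hp.png',cv2.resize(img[190:315,390:510],None,fx=4.6,fy=4.6,interpolation=cv2.INTER_CUBIC))
for nm,z,r,seed in (('sqcap',.176,.019,None),):
    pass
# distractors
for nm,u,v,z in (('pink1',308,346,.172),('yel',376,342,.172),('pink2',455,345,.172),('yel2',197,150,.172),('flask stop',361,136,.15),('tape',274,158,.024)): print(nm,back(T,u,v,z).round(3))
E
```

```text
tray [[0.6553, 0.1193], [0.6324, -0.1363], [0.4429, -0.1201], [0.4649, 0.1325]] [ 0.54886697 -0.00116792]
0.2566434570930378 0.1901867794083095
cb px 8801
cb corners px [[211, 214], [146, 221], [151, 348], [220, 340]]
[[0.652, 0.2468], [0.6363, 0.3983], [0.3442, 0.3713], [0.3605, 0.2178]] [0.49827524 0.30852227]
746
ell ((454.6029052734375, 226.8266143798828), (86.04130554199219, 115.06632232666016), 6.6463518142700195)
hp [ 0.60084702 -0.30604971  0.072     ]
diam approx [np.float64(-0.21077747888435622), np.float64(-0.40137443102316067)]
pink1 [0.343 0.019 0.172]
yel [ 0.35  -0.113  0.172]
pink2 [ 0.342 -0.267  0.172]
yel2 [0.746 0.248 0.172]
flask stop [ 0.784 -0.097  0.15 ]
tape [0.782 0.098 0.024]
```

View pics/hp.png

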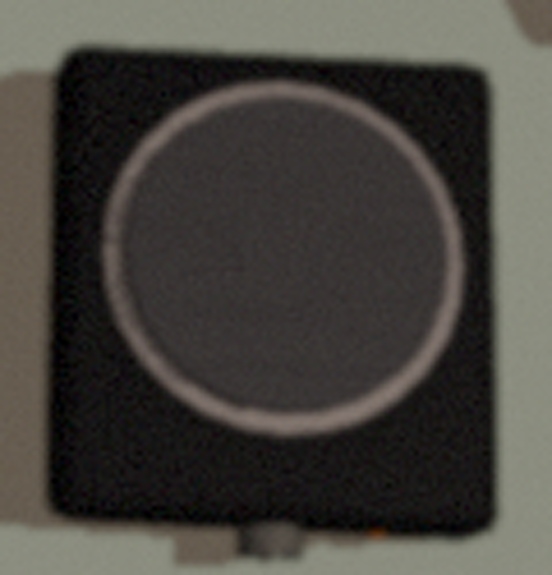

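```bash
python3 - <<'E'
from fit import *
T=cam('top'); S=cam('side')
for c,(x0,y0,x1,y1),seedcol,nm in ((T,(408,200,494,290),None,'top'),(S,(168,298,292,390),None,'side')):
    g=c['pixels'].max(2); 
    sub=g[y0:y1,x0:x1]; t,_=cv2.threshold(sub,0,255,cv2.THRESH_OTSU)
    m=(sub>max(t,85)).astype(np.uint8)
    n,l,st,_=cv2.connectedComponentsWithStats(m)
    print(nm,t,st[1:].tolist()[:6])
    k=1+np.argmax(st[1:,2]*st[1:,3]); p=np.argwhere(l==k)[:,::-1].astype(np.float32)+[x0,y0]
    # direct LSQ: ring points -> world plane z=.072 -> circle fit
    h=cv2.convexHull(p.astype(np.float32))[:,0]
    e=cv2.fitEllipse(h); 
    w=np.array([back(c,u,v,.072)[:2] for u,v in h])
    (cx,cy),r=cv2.minEnclosingCircle(w.astype(np.float32)*1000); print(e,'world',cx,cy,r)
    A=np.c_[2*w,np.ones(len(w))]; s=np.linalg.lstsq(A,(w**2).sum(1),rcond=None)[0]; print('lsq',s[:2],np.sqrt(s[2]+s[0]**2+s[1]**2))
E
```

```text
top 73.0 [[9, 0, 77, 5, 187], [5, 8, 77, 76, 738]]
((451.2267761230469, 245.72760009765625), (74.50348663330078, 78.66180419921875), 125.60259246826172) world 559.5298461914062 -295.9207458496094 85.37873840332031
lsq [ 0.55950117 -0.29612121] 0.08496631933404787
side 109.0 [[0, 0, 31, 21, 336], [79, 0, 45, 23, 453], [93, 14, 1, 1, 1], [11, 15, 101, 73, 856], [109, 74, 15, 18, 144], [0, 91, 2, 1, 2]]
((228.92803955078125, 345.592529296875), (78.01204681396484, 102.30392456054688), 76.00776672363281) world 568.6224975585938 -307.84747314453125 84.63235473632812
lsq [ 0.56870872 -0.30785227] 0.08412610874565395
```

Request:
play_rows(series=[-5, 5, 0, 0, 0, 6.3, 100, -10, 15, 0, 0, 0, 6.3, 100, -15, 25, 0, 0, 0, 0, 100, -20, 30, 0, 0, 0, 0, 100], newtons=70)

```text
t: 0.73
ee_pos: [0.1936, -0.5834, 0.2479]
tcp_rot: [179.9, -0.1, 179.2]
ft_force: [1.8, 0.5, 0.6]
opening: 0.999
```

```bash
python3 - <<'E'
from fit import *
T=cam('top'); S=cam('side')
def tri(a,b):
    P=[c['fx']*0 if 0 else np.diag([1,1,1])@np.array(c['world_to_cam'])[:3] for c in (T,S)]
    def n(c,u): return np.array([[(u[0]-c['cx'])/c['fx']],[(u[1]-c['cy'])/c['fy']]])
    X=cv2.triangulatePoints(P[0],P[1],n(T,a),n(S,b)); X=(X[:3]/X[3]).ravel(); return X, proj(T,X)-a, proj(S,X)-b
print(tri((451.23,245.73),(228.93,345.59)))
for z in (.05,.06,.065,.07,.072):
    print(z,back(T,451.23,245.73,z)[:2],back(S,228.93,345.59,z)[:2])
print('round caps etc')
cv2.imwrite('pics/side1.png',cv2.resize(S['pixels'][280:440,125:325],None,fx=4,fy=3.7,interpolation=cv2.INTER_CUBIC))
print(S['fx'],S['fy'],T['fx'],T['fy'])
E
```

```text
(array([ 0.56132051, -0.30162735,  0.05271771]), array([[0.30277761, 0.31906104]]), array([[ 0.56132077, -0.05653241]]))
0.05 [ 0.56258362 -0.30168331] [ 0.558958   -0.30054314]
0.06 [ 0.56062693 -0.29914319] [ 0.56486135 -0.30668056]
0.065 [ 0.55964859 -0.29787313] [ 0.56781303 -0.30974926]
0.07 [ 0.55867025 -0.29660308] [ 0.57076471 -0.31281797]
0.072 [ 0.55827891 -0.29609505] [ 0.57194538 -0.31404546]
round caps etc
457.09482841037874 457.09482841037874 549.9539432519578 549.9539432519578
```

View pics/side1.png

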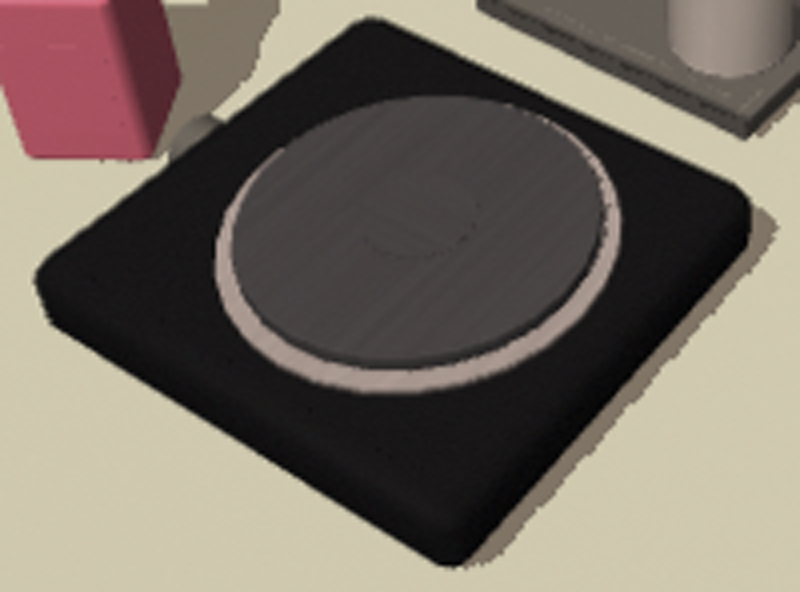

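```bash
python3 - <<'E'
from fit import *
T=cam('top'); S=cam('side')
def circ(w):
    A=np.c_[2*w,np.ones(len(w))]; s=np.linalg.lstsq(A,(w**2).sum(1),rcond=None)[0]; return s[:2],np.sqrt(s[2]+s[0]**2+s[1]**2)
for c,seed,nm,(x0,y0,x1,y1) in ((T,(451,245),'top',(400,195,500,300)),(S,(229,340),'side',(130,285,320,430))):
    g=cv2.GaussianBlur(c['pixels'].max(2),(3,3),0).astype(int)
    v=np.median(g[seed[1]-5:seed[1]+6,seed[0]-5:seed[0]+6]); print(nm,'plate v',v)
    for d in (12,16,20):
        m=np.zeros(g.shape,np.uint8); m[y0:y1,x0:x1]=(abs(g-v)<d)[y0:y1,x0:x1]
        m=cv2.morphologyEx(m,cv2.MORPH_OPEN,np.ones((5,5)))
        if not m[seed[1],seed[0]]: print('no'); continue
        m=comp(m,seed); p=np.argwhere(m)[:,::-1].astype(np.float32); h=cv2.convexHull(p)[:,0]
        w=np.array([back(c,u,v_,.072)[:2] for u,v_ in h]); print(d,m.sum(),circ(w), back(c,*cv2.fitEllipse(h)[0],.072)[:2])
    # 
print(back(S,230,338.9,.072),back(S,229.4,341.9,.072))
# points for pads: hot plate box top corners from top picture z=.06
E
```

```text
top plate v 57.0
12 3684 (array([ 0.56036323, -0.29513302]), np.float64(0.07594012882517344)) [ 0.55945489 -0.29523715]
16 3729 (array([ 0.56030253, -0.29532143]), np.float64(0.07625584958114422)) [ 0.55937398 -0.29520854]
20 3774 (array([ 0.56046555, -0.29523533]), np.float64(0.07687966532721786)) [ 0.55951884 -0.29518888]
side plate v 71.0
12 5056 (array([ 0.56335966, -0.30179446]), np.float64(0.0768450984910058)) [ 0.56612781 -0.30718702]
16 5160 (array([ 0.56335213, -0.30185817]), np.float64(0.07743932034335335)) [ 0.56622378 -0.30748689]
20 5249 (array([ 0.56325427, -0.30240164]), np.float64(0.07839635978248025)) [ 0.56635181 -0.30797033]
[ 0.5646359  -0.30167446  0.072     ] [ 0.56776603 -0.30736902  0.072     ]
```

Request:
play_rows(series=[-18, 30, 0, 0, 0, 0.8, 100, -21, 34, 0, 0, 0, 0, 100, -21, 34, 0, 0, 0, 0, 100, -21, 34, 0, 0, 0, 0, 100, -21, 34, 0, 0, 0, 0, 100, -21, 34, 0, 0, 0, 0, 100, -21, 34, 0, 0, 0, 0, 100, -21, 34, 0, 0, 0, 0, 100, -21, 34, 0, 0, 0, 0, 100, -21, 34, 0, 0, 0, 0, 100])

```text
t: 1.77
ee_pos: [0.4144, -0.2524, 0.2478]
tcp_rot: [-179.9, -0.1, 177.6]
ft_force: [0.9, -0.4, -0.7]
opening: 0.997
```

Request:
play_rows(series=[-19, 34, 0, 0, 0, -2.4, 100, -19, 34, 0, 0, 0, 0, 100, -19, 34, 0, 0, 0, 0, 100, -19, 34, 0, 0, 0, 0, 100, -19, 34, 0, 0, 0, 0, 100, -19, 34, 0, 0, 0, 0, 100, -19, 34, 0, 0, 0, 0, 100, -19, 34, 0, 0, 0, 0, 100, -14, 22, 0, 0, 0, 0, 100, -4, 9, 0, 0, 0, 0, 100])

```text
t: 2.6
ee_pos: [0.6, 0.0647, 0.2488]
tcp_rot: [-179.8, 0.3, 179.9]
ft_force: [0.4, 0.5, -0.5]
opening: 1.001
```

Request:
play_rows(series=[5, 0.5, 10, 0, 0, 0, 100, 2, 0, 24, 0, 0, 0, 100, 0, 0, 28, 0, 0, 0, 100, 0, 0, 18, 0, 0, 0, 100, 0, 0, 9, 0, 0, 0, 100, 0, 0, 4, 0, 0, 0, 100, 0, 0, 0, 0, 0, 0, 100])

```text
t: 3.18
ee_pos: [0.5945, 0.0614, 0.1499]
tcp_rot: [-179.7, 0.2, 179.8]
ft_force: [-0.1, -0.9, 0.2]
opening: 0.999
```

```bash
python3 - <<'E'
from h import *
t=cam('top')['pixels'];s=cam('side')['pixels']
a=cv2.resize(t[160:300,220:400],(514,400),interpolation=cv2.INTER_CUBIC); b=cv2.resize(s[150:310,230:410],(450,400),interpolation=cv2.INTER_CUBIC)
cv2.imwrite('pics/g1.png',cv2.resize(np.hstack([a,b]),(800,332)))
s=arm.get_state(); print(s['ee_pos'],s['tcp_rot'],s['ft_force'])
E
```

```text
[0.59532642 0.0618992  0.15132766] [-179.77370765    0.36183401  179.83290106] [-0.60381851  0.24999503  0.12993562]
```

View pics/g1.png

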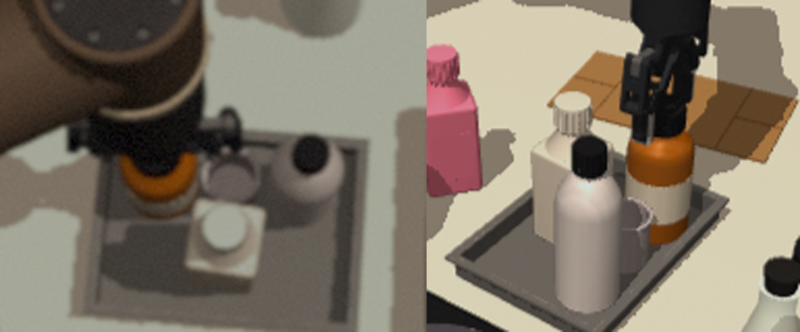

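The side view shows the open fingers straddling the amber cap (view pixel ~(660,110)). I'll raise slightly, centre in y, and close.

Request:
play_rows(series=[0, 3, -4, 0, 0, 0, 100, 0, 0, 0, 0, 0, 0, 100, 0, 0, 0, 0, 0, 0, 40, 0, 0, 0, 0, 0, 0, 30, 0, 0, 0, 0, 0, 0, 20, 0, 0, 0, 0, 0, 0, 10, 0, 0, 0, 0, 0, 0, 0, 0, 0, 0, 0, 0, 0, 0], newtons=70)

```text
t: 3.95
ee_pos: [0.5979, 0.0657, 0.1616]
tcp_rot: [-179.9, 0.9, 179.9]
ft_force: [-0.4, -1.1, -0.0]
opening: 0.512
```

```bash
python3 - <<'E'
from h import *
s=cam('side')['pixels']
b=cv2.resize(s[150:310,230:410],(675,600),interpolation=cv2.INTER_CUBIC)
cv2.imwrite('pics/g2.png',b)
s=arm.get_state(); print(s['ee_pos'],s['tcp_rot'],s['ft_force'],s['opening'])
E
```

```text
[0.59788274 0.06565399 0.1616006 ] [-179.93228649    0.85843457  179.86288938] [ 0.04479745 -0.86060556 -0.56796442] 0.5129091239203442
```

View pics/g2.png

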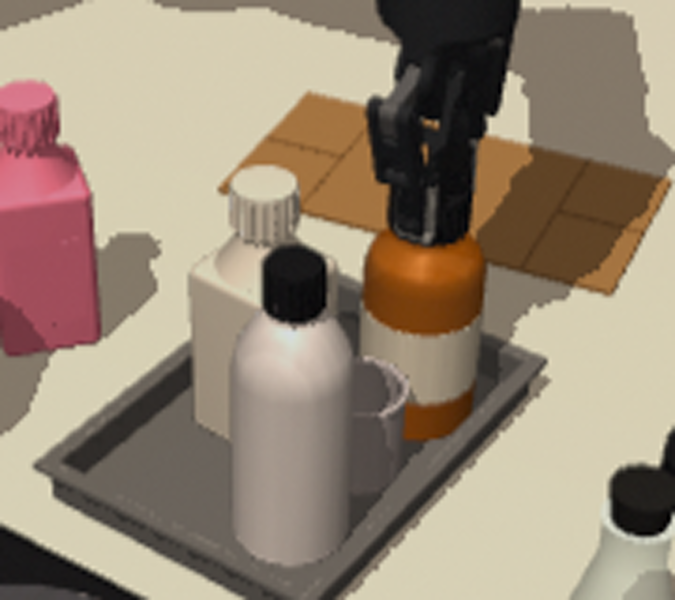

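The side crop shows both fingers closed on the black cap at (430,200) with the amber bottle upright. Opening is 0.51, which fits the cap. Lifting.

Request:
play_rows(series=[0, 0, -4, 0, 0, 0, 0, 0, 0, -10, 0, 0, 0, 0, 0, 0, -16, 0, 0, 0, 0, 0, 0, -18, 0, 0, 0, 0, 0, 4, -14, 0, 0, 0, 0, 0, 10, -8, 0, 0, 0, 0, 0, 18, 0, 0, 0, 0, 0, 0, 25, 0, 0, 0, 0, 0])

```text
t: 4.67
ee_pos: [0.5927, 0.121, 0.2325]
tcp_rot: [-179.8, 0.2, 179.5]
ft_force: [-0.3, -0.1, -5.8]
opening: 0.513
```

```bash
python3 - <<'E'
from h import *
s=cam('side')['pixels']
cv2.imwrite('pics/g3.png',s)
s=arm.get_state(); print(s['ee_pos'],s['tcp_rot'],s['ft_force'],s['opening'])
E
```

```text
[0.59344043 0.12554945 0.23249964] [-179.92431678    0.24619788  179.59412518] [ 1.1850005   2.13210305 -5.12671815] 0.5165543649697556
```

View pics/g3.png

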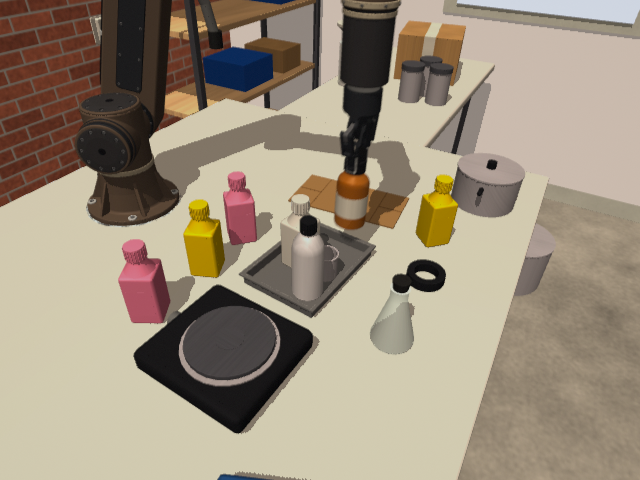

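The side view shows the amber bottle hanging upright from the gripper at (352,200), with the others undisturbed. On to the far end of the cardboard.

Request:
play_rows(series=[-1, 32, 0, 0, 0, 0, 0, -1, 34, 0, 0, 0, 0, 0, -1, 34, 0, 0, 0, 0, 0, -1, 34, 0, 0, 0, 0, 0, -1, 26, 0, 0, 0, 0, 0, 0, 16, 0, 0, 0, 0, 0, 0, 8, 0, 0, 0, 0, 0, 0, 2, 0, 0, 0, 0, 0, 0, 0, 0, 0, 0, 0, 0])

```text
t: 5.47
ee_pos: [0.5949, 0.3252, 0.2293]
tcp_rot: [-179.8, -0.2, 179.7]
ft_force: [-0.5, 0.1, -5.7]
opening: 0.512
```

Request:
play_rows(series=[0, -3, 8, 0, 0, 0, 0, 0, -2, 16, 0, 0, 0, 0, 0, -1, 18, 0, 0, 0, 0, 0, 0, 12, 0, 0, 0, 0, 0, 0, 6, 0, 0, 0, 0, 0, 0, 3, 0, 0, 0, 0, 0, 0, 1, 0, 0, 0, 0])

```text
t: 6.05
ee_pos: [0.5947, 0.3091, 0.1623]
tcp_rot: [-179.8, -0.2, 179.3]
ft_force: [0.3, 0.6, -5.1]
opening: 0.516
```

Request:
play_rows(series=[0, 0, 0.8, 0, 0, 0, 0, 0, 0, 0.8, 0, 0, 0, 0])

```text
t: 6.22
ee_pos: [0.5955, 0.3084, 0.1619]
tcp_rot: [-179.8, -0.1, 179.3]
ft_force: [-0.3, -0.2, -5.2]
opening: 0.514
```

Request:
play_rows(series=[0, 0, 1.5, 0, 0, 0, 0, 0, 0, 1.5, 0, 0, 0, 0])

```text
t: 6.38
ee_pos: [0.5968, 0.3084, 0.1619]
tcp_rot: [-179.9, 0.1, 179.3]
ft_force: [-3.0, -2.4, 4.5]
opening: 0.515
```

Request:
play_rows(series=[0, 0, 0, 0, 0, 0, 60, 0, 0, 0, 0, 0, 0, 80, 0, 0, 0, 0, 0, 0, 100, 0, 0, 0, 0, 0, 0, 100, 0, 0, -6, 0, 0, 0, 100, 0, 0, -20, 0, 0, 0, 100, 0, 0, -30, 0, 0, 0, 100])

```text
t: 6.97
ee_pos: [0.5958, 0.3087, 0.2165]
tcp_rot: [-179.7, -0.1, 179.3]
ft_force: [0.3, 0.3, -0.2]
opening: 0.997
```

```bash
python3 - <<'E'
from h import *
s=cam('side')['pixels']; t=cam('top')['pixels']
cv2.imwrite('pics/g4.png',np.hstack([cv2.resize(t[130:370,110:430],(420,315)),cv2.resize(s[120:340,220:480],(372,315))]))
s=arm.get_state(); print(s['ee_pos'],s['tcp_rot'],s['ft_force'],s['opening'])
E
```

```text
[0.599027   0.31056632 0.22375576] [179.86213269   0.49030681 179.38828966] [-0.18486083  0.73955177  0.51813473] 1.002552731596988
```

View pics/g4.png

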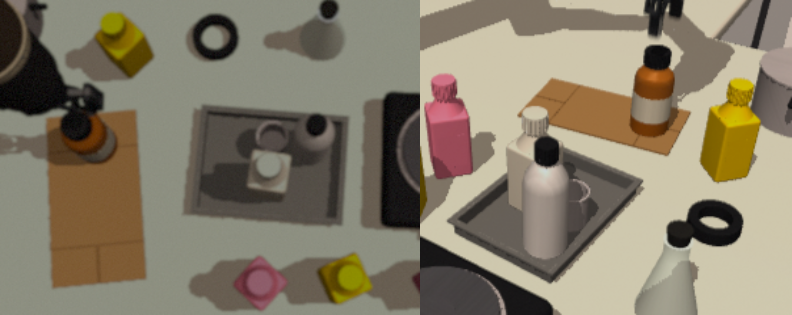

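Both views show the amber bottle upright on the cardboard's far end at (85,135) in the left half of this picture, and the tray is undisturbed. Next the white square bottle.

Request:
play_rows(series=[3, -12, -10, 0, 0, 0, 100, 8, -32, -8, 0, 0, 0, 100, 9, -36, -4, 0, 0, 0, 100, 9, -36, 0, 0, 0, 0, 100, 9, -36, 0, 0, 0, 0, 100, 9, -36, 0, 0, 0, 0, 100, 9, -36, 0, 0, 0, 0, 100, 9, -34, 0, 0, 0, 0, 100, 8, -24, 0, 0, 0, 0, 100, 4, -12, 0, 0, 0, 0, 100])

```text
t: 7.9
ee_pos: [0.5148, 0.0061, 0.2508]
tcp_rot: [179.7, 1.0, 179.8]
ft_force: [-0.6, 0.7, 0.7]
opening: 1.002
```

Request:
play_rows(series=[1, -4, 0, 0, 0, 0, 100, 0, 0, 0, 0, 0, 0, 100])

```text
t: 8.07
ee_pos: [0.5125, -0.001, 0.2523]
tcp_rot: [179.6, 1.1, 179.6]
ft_force: [0.7, 0.2, -0.0]
opening: 0.999
```

Request:
play_rows(series=[-4, 3, 10, 0.4, 1, 0, 100, -3, 2, 22, 0, 0, 0, 100, 0, 0, 24, 0, 0, 0, 100, 0, 0, 14, 0, 0, 0, 100, 0, 0, 6, 0, 0, 0, 100, 0, 0, 3, 0, 0, 0, 100, 0, 0, 1, 0, 0, 0, 100])

```text
t: 8.65
ee_pos: [0.5253, 0.0106, 0.1685]
tcp_rot: [-179.9, 0.1, 179.9]
ft_force: [-0.3, 0.1, -0.2]
opening: 0.999
```

```bash
python3 - <<'E'
from h import *
s=cam('side')['pixels']; t=cam('top')['pixels']
cv2.imwrite('pics/g5.png',np.hstack([cv2.resize(t[190:310,240:400],(400,300)),cv2.resize(s[150:310,230:410],(338,300))]))
s=arm.get_state(); print(s['ee_pos'],s['tcp_rot'],s['ft_force'],s['opening'])
E
```

```text
[0.52549271 0.01049479 0.16931634] [-179.92826778    0.20208752  179.88134017] [-0.25007664 -0.36872643  0.58345743] 1.000129565190247
```

View pics/g5.png

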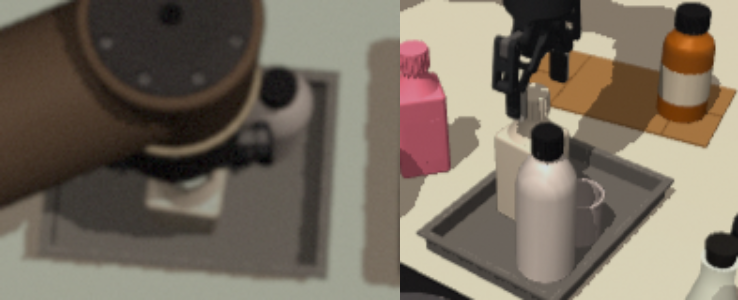

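The side view shows the open fingers straddling the white cap at (535,100). I'll nudge about 6 mm towards the cap centre, then close.

Request:
play_rows(series=[3.5, -4, 1, 0, 0, 0, 100, 0, 0, 1, 0, 0, 0, 100, 0, 0, 0.5, 0, 0, 0, 100])

```text
t: 9.0
ee_pos: [0.523, 0.0068, 0.1688]
tcp_rot: [-180.0, 0.4, 179.9]
ft_force: [0.0, -0.6, -0.2]
opening: 1.001
```

Request:
play_rows(series=[2.5, -3, 0.5, 0, 0, 0, 100, 0, 0, 0.5, 0, 0, 0, 40, 0, 0, 0.5, 0, 0, 0, 30, 0, 0, 0.5, 0, 0, 0, 15, 0, 0, 0.5, 0, 0, 0, 0, 0, 0, 0.5, 0, 0, 0, 0, 0, 0, 0.5, 0, 0, 0, 0], newtons=70)

```text
t: 9.58
ee_pos: [0.5213, 0.0032, 0.1683]
tcp_rot: [180.0, 0.7, 179.9]
ft_force: [-1.7, 1.0, 3.9]
opening: 0.427
```

Request:
play_rows(series=[0, 0, -5, 0, 0, 0, 0, 0, 0, -10, 0, 0, 0, 0, 0, 0, -16, 0, 0, 0, 0, 0, 0, -18, 0, 0, 0, 0, 0, 4, -14, 0, 0, 0, 0, 1, 10, -8, 0, 0, 0, 0, 2, 18, -2, 0, 0, 0, 0, 2, 26, 0, 0, 0, 0, 0, 2, 32, 0, 0, 0, 0, 0, 3, 34, 0, 0, 0, 0, 0])

```text
t: 10.42
ee_pos: [0.5064, 0.1275, 0.2447]
tcp_rot: [180.0, 0.1, 179.3]
ft_force: [0.6, 0.2, -3.8]
opening: 0.421
```

Request:
play_rows(series=[1, 34, 0, 0, 0, 0, 0, 0, 34, 0, 0, 0, 0, 0, 0, 34, 0, 0, 0, 0, 0, 0, 26, 0, 0, 0, 0, 0, 0, 18, 0, 0, 0, 0, 0, 0, 10, 0, 0, 0, 0, 0, 0, 4, 0, 0, 0, 0, 0, 0, 0, 0, 0, 0, 0, 0])

```text
t: 11.08
ee_pos: [0.5006, 0.3045, 0.2436]
tcp_rot: [-180.0, -0.1, 179.6]
ft_force: [-0.4, 0.3, -4.1]
opening: 0.422
```

```bash
python3 - <<'E'
from h import *
s=cam('side')['pixels']; 
cv2.imwrite('pics/g6.png',cv2.resize(s[80:340,200:500],(600,520)))
s=arm.get_state(); print(s['ee_pos'],s['tcp_rot'],s['ft_force'],s['opening'])
E
```

```text
[0.50061715 0.30382019 0.24353507] [-1.79987765e+02 -1.50811604e-01  1.79605518e+02] [-0.80824596 -0.54822536 -4.24125193] 0.42595898459749043
```

View pics/g6.png

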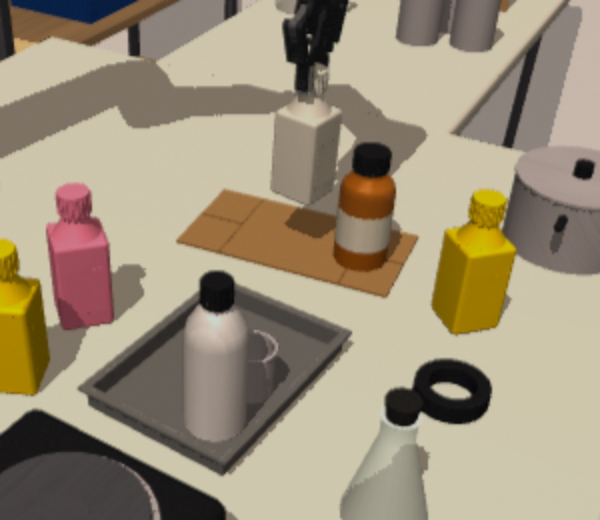

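The side view shows the white bottle hanging upright above the middle of the cardboard at (307,150), beside the amber one. Lowering.

Request:
play_rows(series=[0, 0, 8, 0, 0, 0, 0, 0, 0, 17, 0, 0, 0, 0, 0, 0, 20, 0, 0, 0, 0, 0, 0, 14, 0, 0, 0, 0, 0, 0, 7, 0, 0, 0, 0, 0, 0, 3, 0, 0, 0, 0, 0, 0, 1.5, 0, 0, 0, 0, 0, 0, 1, 0, 0, 0, 0])

```text
t: 11.8
ee_pos: [0.501, 0.2957, 0.1693]
tcp_rot: [180.0, -0.1, 179.1]
ft_force: [0.3, 0.2, -2.8]
opening: 0.42
```

Request:
play_rows(series=[0, 0, 1.5, 0, 0, 0, 0, 0, 0, 1.2, 0, 0, 0, 0])

```text
t: 11.97
ee_pos: [0.5021, 0.2957, 0.1687]
tcp_rot: [179.9, 0.0, 179.1]
ft_force: [-1.9, -1.3, 5.7]
opening: 0.423
```

Request:
play_rows(series=[0, 0, 0, 0, 0, 0, 60, 0, 0, 0, 0, 0, 0, 80, 0, 0, 0, 0, 0, 0, 100, 0, 0, 0, 0, 0, 0, 100, 0, 0, -6, 0, 0, 0, 100, 0, 0, -20, 0, 0, 0, 100, 0, 0, -30, 0, 0, 0, 100, 0, 0, -26, 0, 0, 0, 100])

```text
t: 12.63
ee_pos: [0.5015, 0.2955, 0.2522]
tcp_rot: [-180.0, -0.1, 179.2]
ft_force: [0.9, 0.4, -0.1]
opening: 1.001
```

```bash
python3 - <<'E'
from fit import *
S=cam('side');T=cam('top'); s=S['pixels']; t=T['pixels']
cv2.imwrite('pics/g7.png',np.hstack([cv2.resize(t[130:370,110:430],(420,315)),cv2.resize(s[120:340,220:480],(372,315))]))
st=arm.get_state(); print(st['ee_pos'],st['tcp_rot'],st['ft_force'],st['opening'])
def dark(c,seed,thr):
    g=c['pixels'].max(axis=2); return comp(g<thr,seed).astype(np.float32)
pts=np.r_[ring(.016,.189),ring(.016,.161)]
ts=(351,225);ss=(308,228)
for thr in (45,55,65):
    mt=dark(T,ts,thr); ms=dark(S,ss,thr); wt=(ts[0]-30,ts[1]-30,60,60); ws=(ss[0]-30,ss[1]-30,60,60)
    x0=np.array([.582,-.069]); print(thr,mt.sum(),ms.sum(),'top',fit([(T,mt,wt)],pts,x0),'side',fit([(S,ms,ws)],pts,x0))
E
```

```text
[0.50343774 0.2970374  0.25604109] [179.70886622   0.2991658  179.21969503] [0.59712163 0.09651242 0.38528925] 0.998324284122572
45 185.0 293.0 top (array([ 0.58329881, -0.06816746]), np.float64(0.35101351141929626)) side (array([ 0.58225451, -0.069681  ]), np.float64(0.15038396418094635))
55 205.0 612.0 top (array([ 0.58254657, -0.0681676 ]), np.float64(0.22012194991111755)) side (array([ 0.58310718, -0.07107955]), np.float64(0.3734866976737976))
65 219.0 657.0 top (array([ 0.58330089, -0.06821783]), np.float64(0.1429794579744339)) side (array([ 0.58269727, -0.07035059]), np.float64(0.38749998807907104))
```

View pics/g7.png

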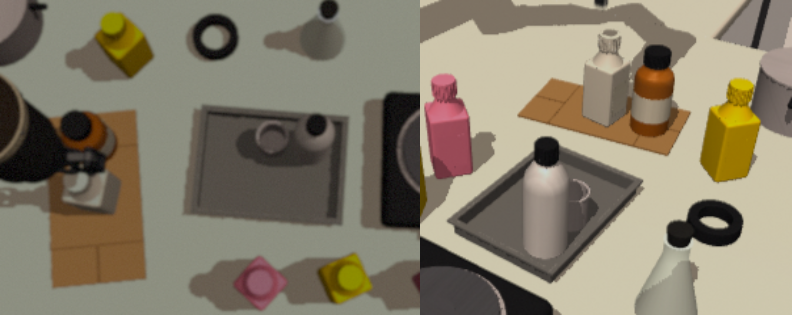

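The white bottle now stands on the cardboard at (90,188) in the top half-view, with the metal bottle left at (316,135). Next, the metal bottle.

Request:
play_rows(series=[-2, -12, -3, 0, 0, -0.8, 100, -6, -28, 0, 0, 0, 0, 100, -8, -36, 0, 0, 0, 0, 100, -8, -36, 0, 0, 0, 0, 100, -8, -36, 0, 0, 0, 0, 100, -8, -36, 0, 0, 0, 0, 100, -8, -36, 0, 0, 0, 0, 100, -8, -36, 0, 0, 0, 0, 100, -8, -34, 0, 0, 0, 0, 100, -7, -28, 0, 0, 0, 0, 100])

```text
t: 13.57
ee_pos: [0.5778, -0.0266, 0.2613]
tcp_rot: [179.4, 0.8, -179.2]
ft_force: [0.7, 0.6, -0.3]
opening: 1.0
```

Request:
play_rows(series=[-4, -16, 0, 0, 0, 0, 100, -1, -6, 0, 0, 0, 0, 100, 0, 0, 0, 0, 0, 0, 100])

```text
t: 13.82
ee_pos: [0.5837, -0.0552, 0.261]
tcp_rot: [179.4, 0.7, -179.6]
ft_force: [-0.6, 0.8, -0.3]
opening: 0.999
```

Request:
play_rows(series=[0, -5, 10, 0.6, 0.7, 0, 100, 0, -4, 22, 0, 0, 0, 100, 0, 0, 22, 0, 0, 0, 100, 0, 0, 13, 0, 0, 0, 100, 0, 0, 6, 0, 0, 0, 100, 0, 0, 3, 0, 0, 0, 100, 0, 0, 1, 0, 0, 0, 100])

```text
t: 14.4
ee_pos: [0.5834, -0.0595, 0.1791]
tcp_rot: [-179.9, -0.1, -179.3]
ft_force: [-0.0, -0.6, 0.5]
opening: 1.0
```

```bash
python3 - <<'E'
from h import *
s=cam('side')['pixels']; t=cam('top')['pixels']
cv2.imwrite('pics/g8.png',np.hstack([cv2.resize(t[190:310,240:400],(400,300)),cv2.resize(s[150:310,230:410],(338,300))]))
s=arm.get_state(); print(s['ee_pos'],s['tcp_rot'],s['ft_force'],s['opening'])
E
```

```text
[ 0.58387502 -0.05966624  0.18004049] [-1.79874249e+02  1.27633765e-02 -1.79285321e+02] [-0.00967569  0.02134651 -0.21728127] 1.0017806166140928
```

View pics/g8.png

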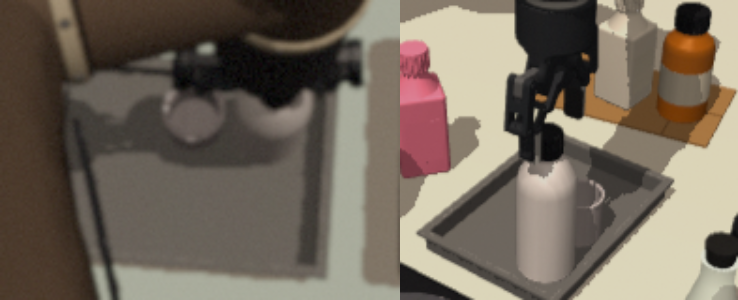

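Fingers straddle the black cap at (545,140) in the side half, but about 10 mm off in y. I'll shift and close.

Request:
play_rows(series=[0, -6, 0.5, 0, 0, 0, 100, 0, -3, 0.5, 0, 0, 0, 100, 0, 0, 0.5, 0, 0, 0, 100])

```text
t: 14.75
ee_pos: [0.5854, -0.0687, 0.1808]
tcp_rot: [-179.9, 0.2, -179.2]
ft_force: [-1.0, 0.3, 0.5]
opening: 0.995
```

Request:
play_rows(series=[0.5, 0, 0.5, 0, 0, 0, 50, 0.5, 0, 0.5, 0, 0, 0, 35, 0, 0, 0.5, 0, 0, 0, 20, 0, 0, 0.5, 0, 0, 0, 0, 0, 0, 0.5, 0, 0, 0, 0, 0, 0, 0.5, 0, 0, 0, 0, 0, 0, 0.5, 0, 0, 0, 0], newtons=70)

```text
t: 15.33
ee_pos: [0.5856, -0.0698, 0.1803]
tcp_rot: [-179.9, 0.5, -179.2]
ft_force: [-1.0, 0.7, 5.1]
opening: 0.351
```

Request:
play_rows(series=[0, 0, -5, 0, 0, 0, 0, 0, 0, -10, 0, 0, 0, 0, 0, 0, -17, 0, 0, 0, 0, 0, 0, -22, 0, 0, 0, 0, 0, 0, -20, 0, 0, 0, 0, 0, 0, -14, 0, 0, 0, 0, 2, 4, -6, 0, 0, 0, 0, 5, 10, -2, 0, 0, 0, 0, 9, 18, 0, 0, 0, 0, 0, 13, 26, 0, 0, 0, 0, 0])

```text
t: 16.17
ee_pos: [0.5507, -0.0116, 0.2764]
tcp_rot: [-179.9, -0.3, -179.6]
ft_force: [0.2, 1.5, -4.8]
opening: 0.352
```

```bash
python3 - <<'E'
from h import *
s=cam('side')['pixels']; 
cv2.imwrite('pics/g9.png',cv2.resize(s[80:340,200:500],(600,520)))
s=arm.get_state(); print(s['ee_pos'],s['tcp_rot'],s['ft_force'],s['opening'])
E
```

```text
[ 0.54813918 -0.0077955   0.27626956] [ 179.94709192   -0.31685798 -179.60124501] [-4.15154456  1.35244537 -5.17435861] 0.3496170696208009
```

View pics/g9.png

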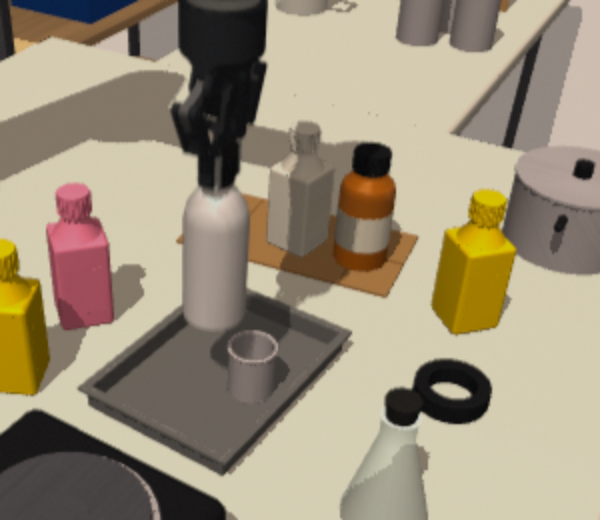

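Side view: the metal bottle is held clear and upright at (215,255), and the beaker at (252,365) hasn't moved. I'll route to the near end of the cardboard, keeping clear of the white bottle.

Request:
play_rows(series=[8, 8, 0, 0, 0, 0, 0, 16, 18, 0, 0, 0, 0, 0, 20, 24, 0, 0, 0, 0, 0, 20, 26, 0, 0, 0, 0, 0, 20, 28, 0, 0, 0, 0, 0, 20, 30, 0, 0, 0, 0, 0, 20, 32, 0, 0, 0, 0, 0, 14, 34, 0, 0, 0, 0, 0, 7, 34, 0, 0, 0, 0, 0, 2, 34, 0, 0, 0, 0, 0])

```text
t: 17.05
ee_pos: [0.3794, 0.2675, 0.2693]
tcp_rot: [-180.0, -1.1, -179.8]
ft_force: [0.7, -0.3, -3.8]
opening: 0.354
```

Request:
play_rows(series=[0, 16, 0, 0, 0, 0, 0, 0, 8, 0, 0, 0, 0, 0, 0, 2, 0, 0, 0, 0, 0, 0, 0, 0, 0, 0, 0, 0])

```text
t: 17.38
ee_pos: [0.3736, 0.3002, 0.2662]
tcp_rot: [-179.9, -1.3, -179.3]
ft_force: [0.3, -0.0, -3.2]
opening: 0.357
```

Request:
play_rows(series=[-8, -1, 4, 0, -1, 0, 0, -6, 0, 12, 0, -0.5, 0, 0, -2, 0, 18, 0, 0, 0, 0, 0, 0, 20, 0, 0, 0, 0, 0, 0, 14, 0, 0, 0, 0, 0, 0, 7, 0, 0, 0, 0, 0, 0, 3, 0, 0, 0, 0, 0, 0, 1.5, 0, 0, 0, 0])

```text
t: 18.05
ee_pos: [0.3939, 0.2897, 0.1825]
tcp_rot: [-179.8, 0.6, -179.8]
ft_force: [0.5, -0.3, -2.6]
opening: 0.354
```

Request:
play_rows(series=[0, 0, 1.5, 0, 0, 0, 0, 0, 0, 1.2, 0, 0, 0, 0, 0, 0, 1.2, 0, 0, 0, 0])

```text
t: 18.3
ee_pos: [0.3953, 0.2894, 0.1803]
tcp_rot: [-179.9, 0.7, -179.8]
ft_force: [-0.4, -2.7, 6.2]
opening: 0.352
```

Request:
play_rows(series=[0, 0, 0, 0, 0, 0, 50, 0, 0, 0, 0, 0, 0, 75, 0, 0, 0, 0, 0, 0, 100, 0, 0, 0, 0, 0, 0, 100, 0, 0, -6, 0, 0, 0, 100, 0, 0, -20, 0, 0, 0, 100, 0, 0, -30, 0, 0, 0, 100, 0, 0, -24, 0, 0, 0, 100])

```text
t: 18.97
ee_pos: [0.3938, 0.2895, 0.2625]
tcp_rot: [-179.8, 0.7, -179.7]
ft_force: [0.3, 1.5, 0.5]
opening: 1.004
```

```bash
python3 - <<'E'
from fit import *
S=cam('side');T=cam('top'); s=S['pixels']; t=T['pixels']
cv2.imwrite('pics/g10.png',np.hstack([cv2.resize(t[130:370,110:430],(420,315)),cv2.resize(s[120:340,220:480],(372,315))]))
st=arm.get_state(); print(st['ee_pos'],st['tcp_rot'],st['ft_force'],st['opening'])
a=cv2.resize(t[200:280,280:360],(560,560),interpolation=cv2.INTER_CUBIC); cv2.imwrite('pics/bk_t.png',a)
E
```

```text
[0.39513022 0.29115847 0.26518544] [ 179.91527128    0.91691412 -179.72532873] [0.13524626 0.38379143 0.45393904] 0.9978167566347543
```

View pics/g10.png

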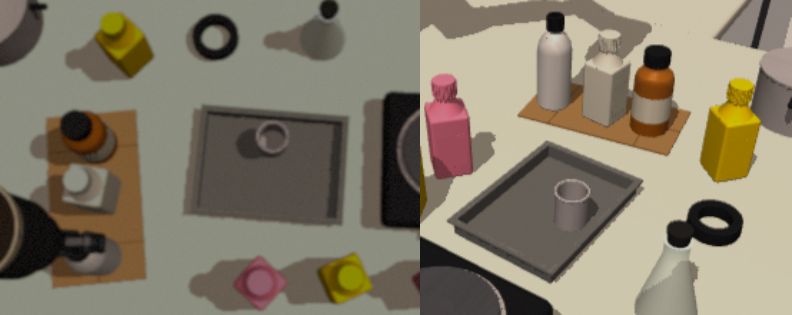

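View pics/bk_t.png

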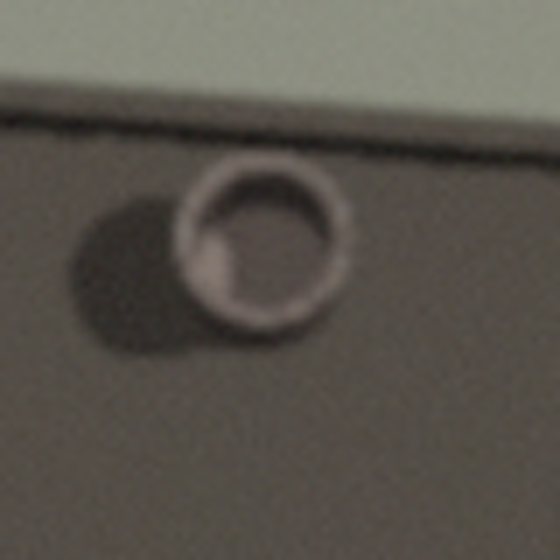

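Step 1 is done. All three bottles stand on the cardboard at (85,135), (90,188) and (95,250) in the left half-view, and the beaker is undisturbed in the tray. The crop puts its rim centre at full-image pixel (317.1,233.9), about (0.589,-0.002). Moving over the beaker.

Request:
play_rows(series=[-6, -10, 0, 0, 0.8, 0, 100, -16, -24, 0, 0, 0, 0, 100, -21, -32, 0, 0, 0, 0, 100, -21, -32, 0, 0, 0, 0, 100, -21, -32, 0, 0, 0, 0, 100, -21, -32, 0, 0, 0, 0, 100, -21, -32, 0, 0, 0, 0, 100, -21, -31, 0, 0, 0, 0, 100, -19, -27, 0, 0, 0, 0, 100, -11, -16, 0, 0, 0, 0, 100])

```text
t: 19.9
ee_pos: [0.5817, 0.018, 0.2691]
tcp_rot: [179.5, 0.5, -179.0]
ft_force: [0.1, 1.7, -0.1]
opening: 1.002
```

Request:
play_rows(series=[-5, -8, 0, 0, 0, 0, 100, -1, -3, 0, 0, 0, 0, 100, 0, 0, 10, 0, 0, 0, 100, 0, 0, 18, 0, 0, 0, 100, 0, 0, 24, 0, 0, 0, 100, 0, 0, 24, 0, 0, 0, 100, 0, 0, 20, 0, 0, 0, 100, 0, 0, 10, 0, 0, 0, 100, 0, 0, 3, 0, 0, 0, 100])

```text
t: 20.65
ee_pos: [0.587, 0.0106, 0.1538]
tcp_rot: [179.3, 0.6, -179.1]
ft_force: [-0.6, -0.0, -0.2]
opening: 0.997
```

Request:
play_rows(series=[0, -6, 8, 0.6, 0.6, 0.9, 100, -1, -5, 14, 0, 0, 0, 100, 0, -1, 16, 0, 0, 0, 100, 0, 0, 10, 0, 0, 0, 100, 0, 0, 5, 0, 0, 0, 100, 0, 0, 2, 0, 0, 0, 100])

```text
t: 21.15
ee_pos: [0.5873, 0.0019, 0.0971]
tcp_rot: [-180.0, 0.0, -179.8]
ft_force: [0.5, -0.4, 0.5]
opening: 1.0
```

```bash
python3 - <<'E'
from h import *
s=cam('side')['pixels']; t=cam('top')['pixels']
cv2.imwrite('pics/g11.png',np.hstack([cv2.resize(t[190:310,240:400],(400,300)),cv2.resize(s[150:310,230:410],(338,300))]))
s=arm.get_state(); print(s['ee_pos'],s['tcp_rot'],s['ft_force'],s['opening'])
E
```

```text
[0.58767411 0.00190449 0.09767258] [-1.79974197e+02  6.60797367e-02 -1.79821439e+02] [ 0.48980357  0.37010994 -0.10239768] 1.0005330966669865
```

View pics/g11.png

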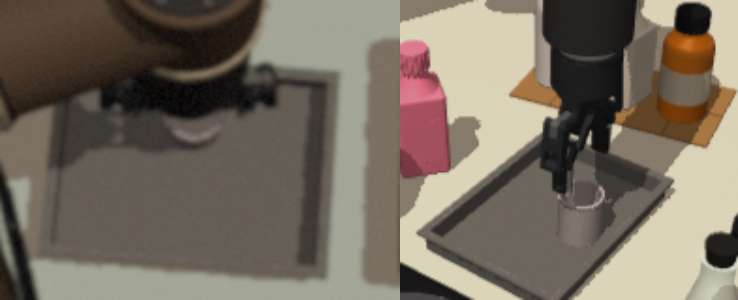

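The top half shows the fingers at (110,95) and (262,85), straddling the beaker arc at (197,128). Continuing down.

Request:
play_rows(series=[0, -2.5, 8, 0, 0, 0, 100, 0, -1, 14, 0, 0, 0, 100, 0, 0, 15, 0, 0, 0, 100, 0, 0, 9, 0, 0, 0, 100, 0, 0, 5, 0, 0, 0, 100, 0, 0, 2, 0, 0, 0, 100, 0, 0, 1, 0, 0, 0, 100])

```text
t: 21.83
ee_pos: [0.5914, -0.0013, 0.045]
tcp_rot: [179.9, 0.6, -179.8]
ft_force: [0.5, 0.1, -0.2]
opening: 0.998
```

Request:
play_rows(series=[1.5, -0.5, 2.5, 0, 0.5, 0, 100, 0.5, 0, 1.5, 0, 0, 0, 80, 0, 0, 0.5, 0, 0, 0, 65, 0, 0, 0.5, 0, 0, 0, 55, 0, 0, 0.5, 0, 0, 0, 45, 0, 0, 0.5, 0, 0, 0, 40, 0, 0, 0.5, 0, 0, 0, 40], newtons=35)

```text
t: 22.42
ee_pos: [0.5906, -0.0017, 0.0411]
tcp_rot: [179.9, 0.2, -179.7]
ft_force: [-2.8, 0.5, 4.0]
opening: 0.585
```

```bash
python3 - <<'E'
from h import *
s=cam('side')['pixels']
cv2.imwrite('pics/g12.png',cv2.resize(s[170:290,270:390],(560,560),interpolation=cv2.INTER_CUBIC))
s=arm.get_state(); print(s['ee_pos'],s['tcp_rot'],s['ft_force'],s['opening'])
E
```

```text
[ 0.59056433 -0.00164022  0.04111018] [ 179.89675386    0.19708113 -179.74082084] [-3.49302738  0.68041509  7.02175375] 0.5924960407257308
```

View pics/g12.png

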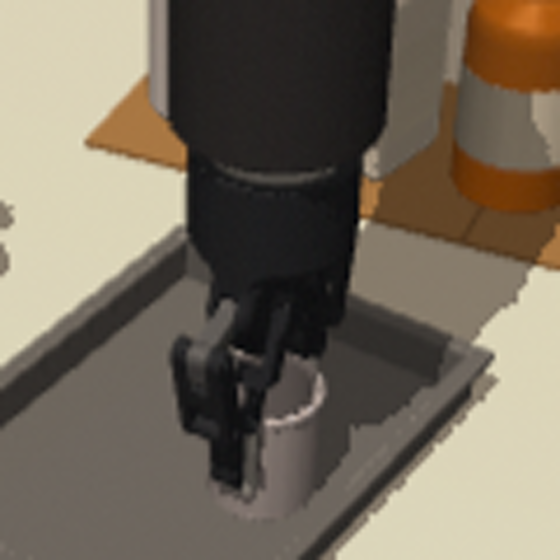

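The crop shows the fingers closed on the beaker body at (250,440), with the rim above the pads. Opening 0.59 fits 52 mm. Lifting and carrying to the hot plate.

Request:
play_rows(series=[0, 0, -4, 0, 0, 0, 40, 0, 0, -10, 0, 0, 0, 40, 0, 0, -18, 0, 0, 0, 40, 0, 0, -24, 0, 0, 0, 40, 0, 0, -24, 0, 0, 0, 40, 0, 0, -22, 0, 0, 0, 40, 0, -3, -14, 0, 0, 0, 40, 1, -10, -6, 0, 0, 0, 40, 2, -18, 0, 0, 0, 0, 40, 3, -28, 0, 0, 0, 0, 40])

```text
t: 23.3
ee_pos: [0.5848, -0.0598, 0.1728]
tcp_rot: [179.9, 0.3, -179.5]
ft_force: [1.1, -0.0, -2.1]
opening: 0.592
```

Request:
play_rows(series=[3, -34, 0, 0, 0, 0, 40, 3, -34, 0, 0, 0, 0, 40, 3, -34, 0, 0, 0, 0, 40, 3, -34, 0, 0, 0, 0, 40, 3, -32, 0, 0, 0, 0, 40, 2, -26, 0, 0, 0, 0, 40, 1, -16, 0, 0, 0, 0, 40, 0, -8, 0, 0, 0, 0, 40, 0, -2, 0, 0, 0, 0, 40, 0, 0, 0, 0, 0, 0, 40])

```text
t: 24.13
ee_pos: [0.5617, -0.2979, 0.1711]
tcp_rot: [179.7, 0.2, -179.7]
ft_force: [-0.3, 0.0, -1.0]
opening: 0.592
```

```bash
python3 - <<'E'
from h import *
s=cam('side')['pixels']; t=cam('top')['pixels']
cv2.imwrite('pics/g13.png',np.hstack([cv2.resize(t[150:330,330:530],(400,360)),cv2.resize(s[200:440,110:370],(390,360))]))
s=arm.get_state(); print(s['ee_pos'],s['tcp_rot'],s['ft_force'],s['opening'])
E
```

```text
[ 0.5620669  -0.29681819  0.17124727] [ 179.74569899    0.2189328  -179.61864091] [-0.92261885  0.08570948 -0.62355998] 0.5909637481341203
```

View pics/g13.png

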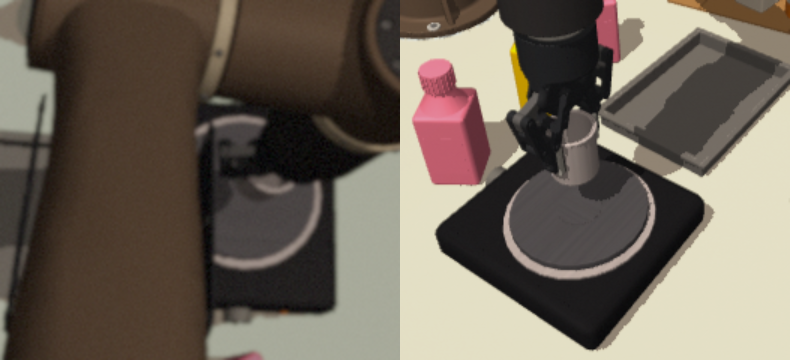

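The side half shows the beaker held upright above the plate at (578,150). Lowering.

Request:
play_rows(series=[0, 0, 8, 0.3, 0, 0, 40, 0, 0, 14, 0, 0, 0, 40, 0, 0, 15, 0, 0, 0, 40, 0, 0, 9, 0, 0, 0, 40, 0, 0, 5, 0, 0, 0, 40, 0, 0, 2, 0, 0, 0, 40, 0, 0, 1, 0, 0, 0, 40])

```text
t: 24.82
ee_pos: [0.5645, -0.2902, 0.1148]
tcp_rot: [-179.9, 0.4, -179.1]
ft_force: [0.7, 0.4, -1.1]
opening: 0.59
```

Request:
play_rows(series=[0.5, -5, 1, 0, 0, 0, 40, 0.5, -2, 1, 0, 0, 0, 40, 0, 0, 1, 0, 0, 0, 40])

```text
t: 25.07
ee_pos: [0.5645, -0.2975, 0.1127]
tcp_rot: [-179.8, 0.4, -179.0]
ft_force: [0.1, -0.5, -1.0]
opening: 0.586
```

Request:
play_rows(series=[0.5, 0, 1.5, 0, 0, 0, 40, 0.5, 0, 1.5, 0, 0, 0, 40, 0.5, 0, 1.2, 0, 0, 0, 40])

```text
t: 25.32
ee_pos: [0.5636, -0.2985, 0.1093]
tcp_rot: [-179.8, 0.6, -179.1]
ft_force: [1.7, 1.7, 6.0]
opening: 0.592
```

Request:
play_rows(series=[0, 0, 0, 0, 0, 0, 65, 0, 0, 0, 0, 0, 0, 80, 0, 0, 0, 0, 0, 0, 100, 0, 0, 0, 0, 0, 0, 100, 0, 0, -6, 0, 0, 0, 100, 0, 0, -20, 0, 0, 0, 100, 0, 0, -30, 0, 0, 0, 100, 0, 0, -36, 0, 0, 0, 100, 0, 0, -34, 0, 0, 0, 100, 0, 0, -20, 0, 0, 0, 100])

```text
t: 26.15
ee_pos: [0.5587, -0.2973, 0.257]
tcp_rot: [-180.0, -0.1, -179.1]
ft_force: [1.7, -1.5, 1.0]
opening: 0.999
```

```bash
python3 - <<'E'
from h import *
S=cam('side'); T=cam('top'); s=S['pixels']; t=T['pixels']
cv2.imwrite('pics/g14.png',np.hstack([cv2.resize(t[150:330,330:530],(400,360)),cv2.resize(s[260:420,130:330],(400,320))[:320].copy() if 0 else cv2.resize(s[260:420,140:318],(400,360))]))
s=arm.get_state(); print(s['ee_pos'],s['tcp_rot'],s['ft_force'],s['opening'])
E
```

```text
[ 0.55998515 -0.29769817  0.25832338] [-1.79882345e+02  1.77815334e-01 -1.79121870e+02] [-0.53960785 -0.22344251  0.18158177] 1.0012339043654876
```

View pics/g14.png

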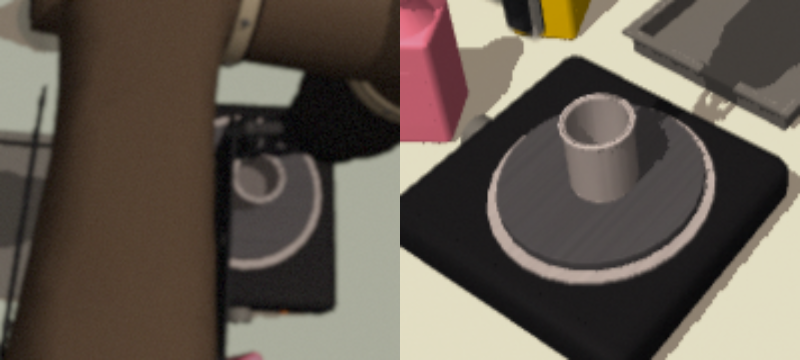

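```bash
python3 - <<'E'
from h import *
T=cam('top');S=cam('side')
print(back(T,459.3,237.8,.132))
# side rim ellipse center crop (597,122)
print(back(S,(597-400)*178/400+140,122*160/360+260,.132), back(S,229.9,340.9,.072))
E
```

```text
[ 0.56331012 -0.29874007  0.132     ]
[ 0.56591769 -0.30064347  0.132     ] [ 0.5671639  -0.30522512  0.072     ]
```

Request:
play_rows(series=[5, 8, -2, 0, 0, 0.8, 100, 10, 22, 0, 0, 0, 0, 100, 10, 36, 0, 0, 0, 0, 100, 10, 39, 0, 0, 0, 0, 100, 10, 39, 0, 0, 0, 0, 100, 10, 39, 0, 0, 0, 0, 100, 10, 39, 0, 0, 0, 0, 100, 10, 39, 0, 0, 0, 0, 100, 10, 39, 0, 0, 0, 0, 100, 10, 39, 0, 0, 0, 0, 100])

```text
t: 27.18
ee_pos: [0.4538, 0.0473, 0.2433]
tcp_rot: [-180.0, -1.5, 179.3]
ft_force: [1.0, 1.1, -0.1]
opening: 1.0
```

Both cameras put the beaker at about (0.564,-0.299), within about 4 mm of my plate centre. Continuing to the metal bottle on the cardboard.

Request:
play_rows(series=[8, 38, -6, 0, -1, -0.5, 100, 8, 38, -4, 0, 0, 0, 100, 8, 38, 0, 0, 0, 0, 100, 8, 36, 0, 0, 0, 0, 100, 7, 28, 0, 0, 0, 0, 100, 5, 18, 0, 0, 0, 0, 100, 3, 9, 0, 0, 0, 0, 100, 0, 3, 0, 0, 0, 0, 100, 0, 0, 0, 0, 0, 0, 100])

```text
t: 27.93
ee_pos: [0.3964, 0.2683, 0.2458]
tcp_rot: [-179.4, -1.1, -179.7]
ft_force: [0.3, 0.7, -0.3]
opening: 0.999
```

Request:
play_rows(series=[0, 9, 0, -0.5, -1, 0, 100, 0, 7, 4, 0, 0, 0, 100, 0, 2, 10, 0, 0, 0, 100, 0, 0, 16, 0, 0, 0, 100, 0, 0, 16, 0, 0, 0, 100, 0, 0, 9, 0, 0, 0, 100, 0, 0, 4, 0, 0, 0, 100, 0, 0, 2, 0, 0, 0, 100])

```text
t: 28.6
ee_pos: [0.3987, 0.2835, 0.1814]
tcp_rot: [180.0, 0.1, 179.8]
ft_force: [-0.5, 0.2, 0.1]
opening: 1.002
```

```bash
python3 - <<'E'
from h import *
S=cam('side'); T=cam('top'); s=S['pixels']; t=T['pixels']
cv2.imwrite('pics/g15.png',np.hstack([cv2.resize(t[180:360,100:300],(400,360)),cv2.resize(s[110:290,270:470],(400,360))]))
s=arm.get_state(); print(s['ee_pos'],s['tcp_rot'],s['ft_force'],s['opening'])
E
```

```text
[0.39879465 0.2838279  0.18193174] [1.79929702e+02 1.20134986e-01 1.79853268e+02] [ 0.23772878  0.38167835 -0.44731681] 1.0000075380728042
```

View pics/g15.png

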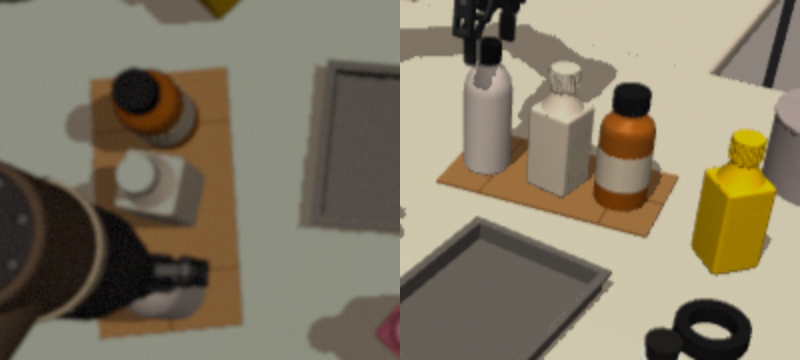

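The side half shows the fingers straddling the metal bottle's cap at (490,50). Fine align, then close.

Request:
play_rows(series=[2, 4, 0.5, 0, 0, 0, 100, 1, 2, 1, 0, 0, 0, 100, 0.5, 0, 0.5, 0, 0, 0, 100, 0.5, 0, 0.5, 0, 0, 0, 50, 0.5, 0, 0.5, 0, 0, 0, 35, 0, 0, 0.5, 0, 0, 0, 20, 0, 0, 0.5, 0, 0, 0, 0, 0, 0, 0.5, 0, 0, 0, 0, 0, 0, 0.5, 0, 0, 0, 0, 0, 0, 0.5, 0, 0, 0, 0], newtons=70)

```text
t: 29.53
ee_pos: [0.3957, 0.2915, 0.1807]
tcp_rot: [179.7, 0.4, 179.9]
ft_force: [-0.3, -1.4, 5.1]
opening: 0.357
```

Request:
play_rows(series=[0, 0, -5, 0, 0, 0, 0, 0, 0, -10, 0, 0, 0, 0, 0, 0, -16, 0, 0, 0, 0, 0, 0, -20, 0, 0, 0, 0, 0, -4, -16, 0, 0, 0, 0, 0, -12, -10, 0, 0, 0, 0, -3, -22, -4, 0, 0, 0, 0, -8, -30, 0, 0, 0, 0, 0, -14, -33, 0, 0, 0, 0, 0, -18, -33, 0, 0, 0, 0, 0])

```text
t: 30.37
ee_pos: [0.4347, 0.1562, 0.2672]
tcp_rot: [179.8, 0.1, -179.7]
ft_force: [0.9, 0.3, -4.2]
opening: 0.354
```

Request:
play_rows(series=[-21, -31, 0, 0, 0, 0, 0, -21, -31, 0, 0, 0, 0, 0, -21, -31, 0, 0, 0, 0, 0, -21, -31, 0, 0, 0, 0, 0, -20, -30, 0, 0, 0, 0, 0, -16, -25, 0, 0, 0, 0, 0, -11, -16, 0, 0, 0, 0, 0, -5, -8, 0, 0, 0, 0, 0, -1, -3, 0, 0, 0, 0, 0, 0, 0, 0, 0, 0, 0, 0])

```text
t: 31.2
ee_pos: [0.5768, -0.0661, 0.2689]
tcp_rot: [179.6, -0.1, -180.0]
ft_force: [-0.2, -0.2, -4.2]
opening: 0.355
```

Request:
play_rows(series=[-5, -2, 6, 0.3, 0, 0, 0, -2, -2, 12, 0, 0, 0, 0, 0, 0, 14, 0, 0, 0, 0, 0, 0, 8, 0, 0, 0, 0, 0, 0, 4, 0, 0, 0, 0, 0, 0, 1, 0, 0, 0, 0])

```text
t: 31.7
ee_pos: [0.5823, -0.0656, 0.2202]
tcp_rot: [179.8, -0.1, -179.7]
ft_force: [0.5, -0.7, -3.7]
opening: 0.351
```

```bash
python3 - <<'E'
from h import *
S=cam('side'); T=cam('top'); s=S['pixels']; t=T['pixels']
cv2.imwrite('pics/g16.png',np.hstack([cv2.resize(t[150:330,240:440],(400,360)),cv2.resize(s[150:330,220:420],(400,360))]))
s=arm.get_state(); print(s['ee_pos'],s['tcp_rot'],s['ft_force'],s['opening'])
E
```

```text
[ 0.5827218  -0.06578545  0.22109442] [ 1.79837566e+02 -2.16701785e-02 -1.79713074e+02] [-0.71006379  0.47573433 -3.73424025] 0.35281370310162385
```

View pics/g16.png

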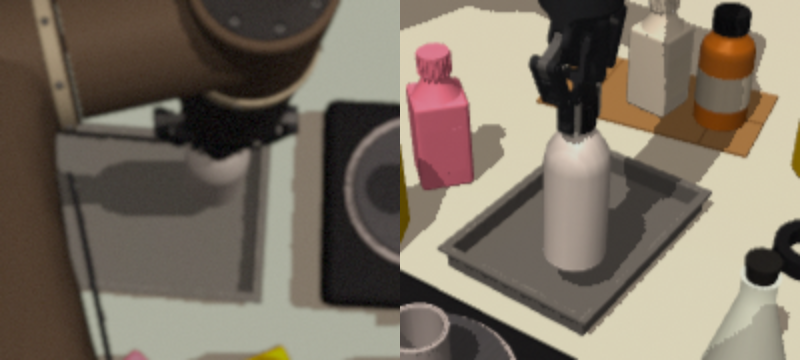

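The side half shows the metal bottle held upright above its corner of the tray at (575,215). Final lowering with a small offset.

Request:
play_rows(series=[-1.5, -3, 6, 0, 0, 0, 0, -0.5, -1.5, 10, 0, 0, 0, 0, 0, 0, 10, 0, 0, 0, 0, 0, 0, 6, 0, 0, 0, 0, 0, 0, 3, 0, 0, 0, 0, 0, 0, 1.5, 0, 0, 0, 0])

```text
t: 32.3
ee_pos: [0.5861, -0.0705, 0.1828]
tcp_rot: [179.8, 0.2, -179.7]
ft_force: [-0.3, 0.0, -3.4]
opening: 0.358
```

Request:
play_rows(series=[0.3, 0, 1.5, 0, 0, 0, 0, 0.3, 0, 1.3, 0, 0, 0, 0, 0, 0, 1.2, 0, 0, 0, 0])

```text
t: 32.55
ee_pos: [0.5872, -0.0709, 0.1808]
tcp_rot: [179.9, 0.4, -179.6]
ft_force: [-2.1, 1.1, 4.7]
opening: 0.35
```

Request:
play_rows(series=[0, 0, 0, 0, 0, 0, 50, 0, 0, 0, 0, 0, 0, 75, 0, 0, 0, 0, 0, 0, 100, 0, 0, 0, 0, 0, 0, 100, 0, 0, -6, 0, 0, 0, 100, 0, 0, -20, 0, 0, 0, 100, 0, 0, -30, 0, 0, 0, 100, 0, 0, -24, 0, 0, 0, 100])

```text
t: 33.22
ee_pos: [0.5851, -0.0712, 0.2609]
tcp_rot: [180.0, 0.1, -179.6]
ft_force: [0.7, -0.1, 0.8]
opening: 1.001
```

```bash
python3 - <<'E'
from h import *
S=cam('side'); T=cam('top'); s=S['pixels']; t=T['pixels']
cv2.imwrite('pics/g17.png',np.hstack([cv2.resize(t[150:330,240:440],(400,360)),cv2.resize(s[150:330,220:420],(400,360))]))
s=arm.get_state(); print(s['ee_pos'],s['tcp_rot'],s['ft_force'],s['opening'])
E
```

```text
[ 0.5871752  -0.07120357  0.26406641] [ 179.92973262    0.48328018 -179.60493186] [-0.07395545  0.2511182  -0.10298178] 1.0063868915210885
```

View pics/g17.png

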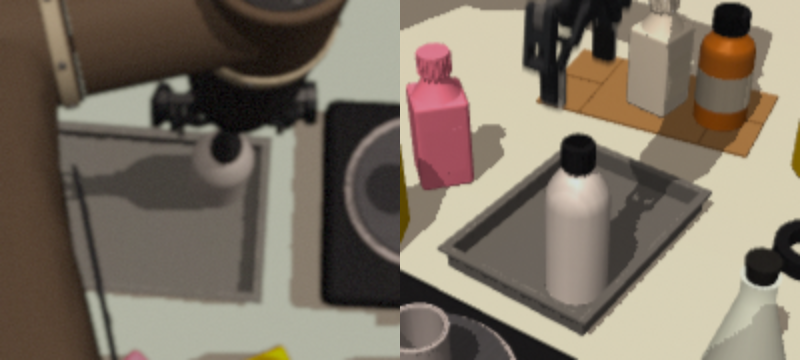

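The metal bottle stands upright back in its tray position: cap at (228,147) in the top half and (579,155) in the side half. Next, the white bottle.

Request:
play_rows(series=[2, 10, 0, 0, 0.4, 0.4, 100, 6, 26, 0, 0, 0, 0, 100, 9, 38, 0, 0, 0, 0, 100, 9, 38, 0, 0, 0, 0, 100, 9, 38, 0, 0, 0, 0, 100, 9, 38, 0, 0, 0, 0, 100, 9, 38, 0, 0, 0, 0, 100, 9, 38, 0, 0, 0, 0, 100, 9, 36, 0, 0, 0, 0, 100, 6, 26, 0, 0, 0, 0, 100])

```text
t: 34.15
ee_pos: [0.5058, 0.2664, 0.2634]
tcp_rot: [-180.0, -0.1, 179.2]
ft_force: [1.2, -0.3, 0.2]
opening: 1.0
```

Request:
play_rows(series=[3, 14, 0, 0, 0, 0, 100, 1, 5, 0, 0, 0, 0, 100, 0, 0, 0, 0, 0, 0, 100])

```text
t: 34.4
ee_pos: [0.4985, 0.2928, 0.2618]
tcp_rot: [-179.9, -0.2, 179.6]
ft_force: [0.1, 0.1, 0.3]
opening: 1.002
```

Request:
play_rows(series=[-2, 3, 8, 0, 0, 0, 100, 0, 2, 20, 0, 0, 0, 100, 0, 1, 24, 0, 0, 0, 100, 0, 1, 18, 0, 0, 0, 100, 0, 0, 10, 0, 0, 0, 100, 0, 0, 5, 0, 0, 0, 100, 0, 0, 2, 0, 0, 0, 100])

```text
t: 34.98
ee_pos: [0.5017, 0.2945, 0.1688]
tcp_rot: [-179.9, -0.2, 179.2]
ft_force: [-0.7, 0.1, 0.6]
opening: 1.002
```

```bash
python3 - <<'E'
from h import *
S=cam('side'); T=cam('top'); s=S['pixels']; t=T['pixels']
cv2.imwrite('pics/g18.png',np.hstack([cv2.resize(t[180:360,100:300],(400,360)),cv2.resize(s[110:290,270:470],(400,360))]))
s=arm.get_state(); print(s['ee_pos'],s['tcp_rot'],s['ft_force'],s['opening'])
E
```

```text
[0.50197154 0.29495131 0.16971377] [-1.79886887e+02 -1.77315382e-01  1.79248724e+02] [-0.46703884 -0.50597778 -0.14927986] 0.9972952496196722
```

View pics/g18.png

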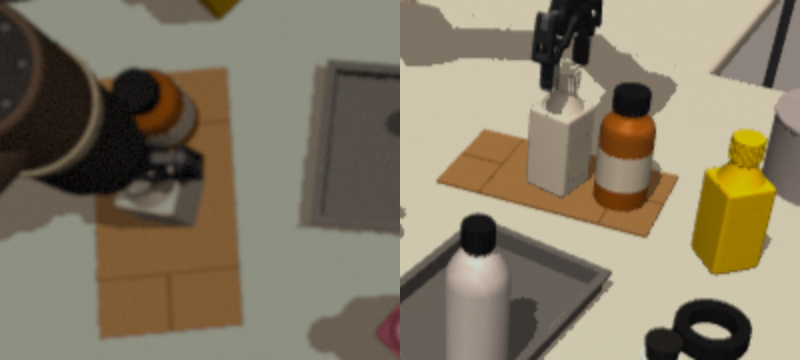

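The side half shows the fingers straddling the white cap at (567,75). The pose matches the release pose, so I'll close.

Request:
play_rows(series=[0, 0.5, 0.5, 0, 0, 0, 100, 0, 0, 0.5, 0, 0, 0, 45, 0, 0, 0.5, 0, 0, 0, 35, 0, 0, 0.5, 0, 0, 0, 20, 0, 0, 0.5, 0, 0, 0, 0, 0, 0, 0.5, 0, 0, 0, 0, 0, 0, 0.5, 0, 0, 0, 0, 0, 0, 0.5, 0, 0, 0, 0], newtons=70)

```text
t: 35.75
ee_pos: [0.5044, 0.2966, 0.171]
tcp_rot: [179.8, 0.2, 179.3]
ft_force: [-2.3, 0.0, 4.9]
opening: 0.421
```

Request:
play_rows(series=[0, 0, -5, 0, 0, 0, 0, 0, 0, -10, 0, 0, 0, 0, 0, 0, -16, 0, 0, 0, 0, 0, 0, -20, 0, 0, 0, 0, 0, -4, -14, 0, 0, 0, 0, 0, -12, -8, 0, 0, 0, 0, -1, -22, -2, 0, 0, 0, 0, -2, -30, 0, 0, 0, 0, 0, -2, -33, 0, 0, 0, 0, 0, -2, -33, 0, 0, 0, 0, 0])

```text
t: 36.58
ee_pos: [0.5053, 0.16, 0.2467]
tcp_rot: [-180.0, -0.4, 179.6]
ft_force: [1.7, -1.0, -3.9]
opening: 0.421
```

Request:
play_rows(series=[-3, -33, 0, 0, 0, 0, 0, -3, -30, 0, 0, 0, 0, 0, -3, -26, 0, 0, 0, 0, 0, -3, -20, 0, 0, 0, 0, 0, -2, -13, 0, 0, 0, 0, 0, -1, -7, 0, 0, 0, 0, 0, 0, -2, 0, 0, 0, 0, 0, 0, 0, 0, 0, 0, 0, 0])

```text
t: 37.25
ee_pos: [0.5125, 0.0127, 0.2462]
tcp_rot: [-180.0, -0.7, 179.1]
ft_force: [1.0, 0.7, -4.5]
opening: 0.422
```

Request:
play_rows(series=[-6, -5, 5, 0, -0.7, -0.5, 0, -3, -3, 10, 0, 0, 0, 0, 0, 0, 12, 0, 0, 0, 0, 0, 0, 7, 0, 0, 0, 0, 0, 0, 3, 0, 0, 0, 0, 0, 0, 1, 0, 0, 0, 0])

```text
t: 37.75
ee_pos: [0.5225, 0.0068, 0.2039]
tcp_rot: [180.0, 0.1, 179.9]
ft_force: [-0.4, -0.3, -3.6]
opening: 0.419
```

```bash
python3 - <<'E'
from h import *
S=cam('side'); T=cam('top'); s=S['pixels']; t=T['pixels']
cv2.imwrite('pics/g19.png',np.hstack([cv2.resize(t[150:330,240:440],(400,360)),cv2.resize(s[150:330,220:420],(400,360))]))
s=arm.get_state(); print(s['ee_pos'],s['tcp_rot'],s['ft_force'],s['opening'])
E
```

```text
[0.52268453 0.00675671 0.2045881 ] [1.79976395e+02 9.12605371e-02 1.79943389e+02] [ 0.05271718  0.31351494 -4.03028208] 0.4198278047959971
```

View pics/g19.png

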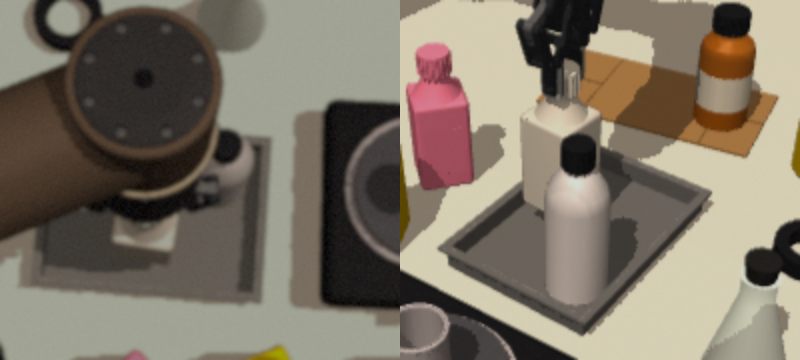

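The side half shows the white bottle upright over its front tray spot at (560,160), clear of the metal one. Final lowering.

Request:
play_rows(series=[0, -2.5, 5, 0, 0, 0, 0, 0, -1, 9, 0, 0, 0, 0, 0, 0, 8, 0, 0, 0, 0, 0, 0, 5, 0, 0, 0, 0, 0, 0, 2.5, 0, 0, 0, 0, 0, 0, 1.5, 0, 0, 0, 0])

```text
t: 38.35
ee_pos: [0.5237, 0.0034, 0.1718]
tcp_rot: [179.9, 0.3, 180.0]
ft_force: [0.3, 0.2, -3.7]
opening: 0.419
```

Request:
play_rows(series=[0.3, 0, 1.5, 0, 0, 0, 0, 0.3, 0, 1.3, 0, 0, 0, 0])

```text
t: 38.52
ee_pos: [0.525, 0.0033, 0.1711]
tcp_rot: [180.0, 0.5, -179.9]
ft_force: [-4.5, 0.3, 13.0]
opening: 0.422
```

Request:
play_rows(series=[0, 0, 0, 0, 0, 0, 60, 0, 0, 0, 0, 0, 0, 80, 0, 0, 0, 0, 0, 0, 100, 0, 0, 0, 0, 0, 0, 100, 0, 0, -6, 0, 0, 0, 100, 0, 0, -20, 0, 0, 0, 100, 0, 0, -30, 0, 0, 0, 100, 0, 0, -28, 0, 0, 0, 100])

```text
t: 39.18
ee_pos: [0.5229, 0.0027, 0.2555]
tcp_rot: [-179.9, 0.2, -179.9]
ft_force: [1.0, 0.0, -0.7]
opening: 1.005
```

```bash
python3 - <<'E'
from h import *
S=cam('side'); T=cam('top'); s=S['pixels']; t=T['pixels']
cv2.imwrite('pics/g20.png',np.hstack([cv2.resize(t[150:330,240:440],(400,360)),cv2.resize(s[150:330,220:420],(400,360))]))
s=arm.get_state(); print(s['ee_pos'],s['tcp_rot'],s['ft_force'],s['opening'])
E
```

```text
[0.52568009 0.00328638 0.25956456] [-179.99589151    0.66760865 -179.88297774] [-0.14986351 -0.96478367  0.0893682 ] 1.0013256817687313
```

View pics/g20.png

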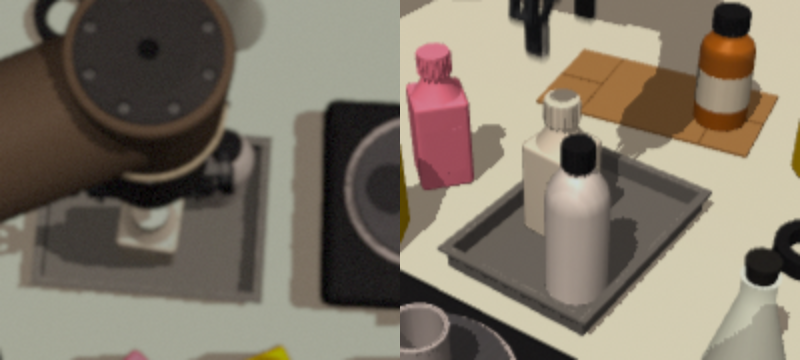

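The white bottle stands in the front of the tray at (150,225) in the top half. Last is the amber bottle.

Request:
play_rows(series=[-2, 10, 0, 0, 0.6, 0, 100, -6, 26, 0, 0, 0, 0, 100, -9, 38, 0, 0, 0, 0, 100, -9, 38, 0, 0, 0, 0, 100, -9, 38, 0, 0, 0, 0, 100, -9, 38, 0, 0, 0, 0, 100, -9, 38, 0, 0, 0, 0, 100, -7, 32, 0, 0, 0, 0, 100, -5, 22, 0, 0, 0, 0, 100, -2, 10, 0, 0, 0, 0, 100])

```text
t: 40.12
ee_pos: [0.5941, 0.3085, 0.2606]
tcp_rot: [-180.0, 0.0, 179.8]
ft_force: [0.5, 0.2, -0.3]
opening: 1.004
```

Request:
play_rows(series=[0, 3, 0, 0, 0, 0, 100, 0, 0, 0, 0, 0, 0, 100])

```text
t: 40.28
ee_pos: [0.5936, 0.3146, 0.2583]
tcp_rot: [-179.8, -0.1, 180.0]
ft_force: [0.7, -0.1, -0.5]
opening: 1.0
```

Request:
play_rows(series=[-1, 0, 8, 0, 0, 0, 100, 0, 0, 20, 0, 0, 0, 100, 0, 0, 26, 0, 0, 0, 100, 0, 0, 19, 0, 0, 0, 100, 0, 0, 10, 0, 0, 0, 100, 0, 0, 5, 0, 0, 0, 100, 0, 0, 2, 0, 0, 0, 100])

```text
t: 40.87
ee_pos: [0.5942, 0.3066, 0.1659]
tcp_rot: [-179.9, -0.0, 179.6]
ft_force: [-0.9, -0.1, -1.7]
opening: 0.999
```

```bash
python3 - <<'E'
from h import *
S=cam('side'); T=cam('top'); s=S['pixels']; t=T['pixels']
cv2.imwrite('pics/g21.png',np.hstack([cv2.resize(t[180:360,100:300],(400,360)),cv2.resize(s[110:290,270:470],(400,360))]))
s=arm.get_state(); print(s['ee_pos'],s['tcp_rot'],s['ft_force'],s['opening'])
E
```

```text
[0.5946235  0.30714701 0.16682107] [-1.79980959e+02  4.02040258e-02  1.79628694e+02] [-0.59805068  0.49014908  0.66835956] 0.9988714047549219
```

View pics/g21.png

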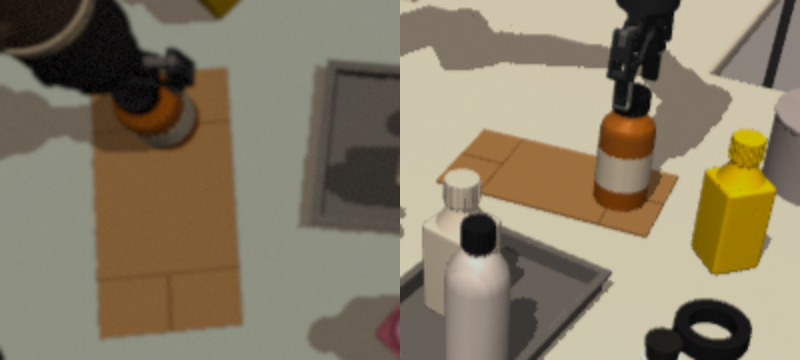

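Fingers straddle the amber cap at (632,90). A few millimetres lower, then close.

Request:
play_rows(series=[0, 0.5, 3, 0, 0, 0, 100, 0, 0, 2.5, 0, 0, 0, 100, 0, 0, 1, 0, 0, 0, 100, 0, 0, 0.5, 0, 0, 0, 60, 0, 0, 0.5, 0, 0, 0, 45, 0, 0, 0.5, 0, 0, 0, 30, 0, 0, 0.5, 0, 0, 0, 0, 0, 0, 0.5, 0, 0, 0, 0, 0, 0, 0.5, 0, 0, 0, 0], newtons=70)

```text
t: 41.72
ee_pos: [0.5974, 0.3088, 0.1633]
tcp_rot: [179.8, 0.5, 179.7]
ft_force: [-0.9, -1.2, 4.3]
opening: 0.513
```

Request:
play_rows(series=[0, 0, -5, 0, 0, 0, 0, 0, 0, -10, 0, 0, 0, 0, 0, 0, -16, 0, 0, 0, 0, 0, 0, -20, 0, 0, 0, 0, 0, -4, -14, 0, 0, 0, 0, 0, -12, -8, 0, 0, 0, 0, 0, -22, -2, 0, 0, 0, 0, 0, -30, 0, 0, 0, 0, 0, 0, -32, 0, 0, 0, 0, 0, 0, -32, 0, 0, 0, 0, 0])

```text
t: 42.55
ee_pos: [0.5908, 0.1756, 0.236]
tcp_rot: [180.0, -0.3, -180.0]
ft_force: [0.7, 0.5, -5.2]
opening: 0.508
```

Request:
play_rows(series=[-1, -28, 0, 0, 0, 0, 0, -2, -23, 0, 0, 0, 0, 0, -2, -16, 0, 0, 0, 0, 0, -1, -10, 0, 0, 0, 0, 0, 0, -5, 0, 0, 0, 0, 0, 0, -1, 0, 0, 0, 0, 0, 0, 0, 0, 0, 0, 0, 0])

```text
t: 43.13
ee_pos: [0.5919, 0.0796, 0.2351]
tcp_rot: [-180.0, -0.6, 179.6]
ft_force: [0.2, -0.2, -5.2]
opening: 0.516
```

Request:
play_rows(series=[-4, -7, 4, 0, -0.6, -0.3, 0, -2, -5, 9, 0, 0, 0, 0, 0, -1, 10, 0, 0, 0, 0, 0, 0, 6, 0, 0, 0, 0, 0, 0, 3, 0, 0, 0, 0, 0, 0, 1, 0, 0, 0, 0])

```text
t: 43.63
ee_pos: [0.598, 0.0686, 0.1972]
tcp_rot: [-180.0, -0.1, -179.9]
ft_force: [-0.5, 0.9, -4.8]
opening: 0.51
```

```bash
python3 - <<'E'
from h import *
S=cam('side'); T=cam('top'); s=S['pixels']; t=T['pixels']
cv2.imwrite('pics/g22.png',np.hstack([cv2.resize(t[150:330,240:440],(400,360)),cv2.resize(s[150:330,220:420],(400,360))]))
s=arm.get_state(); print(s['ee_pos'],s['tcp_rot'],s['ft_force'],s['opening'])
E
```

```text
[0.59815219 0.06861011 0.19776216] [-1.79993288e+02 -4.36705593e-02 -1.79862464e+02] [-0.71442215 -0.7196775  -4.32742254] 0.5093174841140079
```

View pics/g22.png

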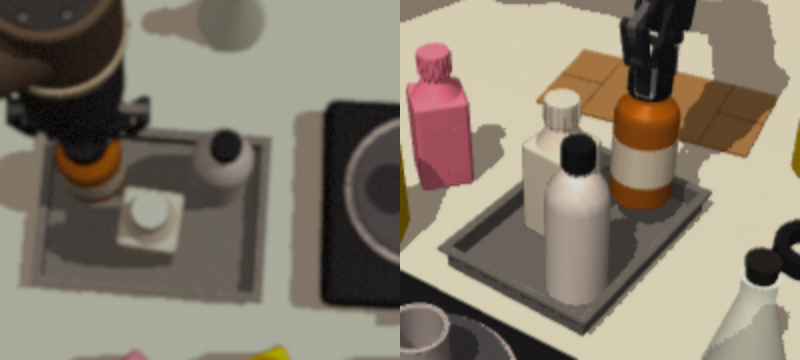

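The amber bottle hangs upright above its spot at (90,170) in the top half, clear of the white one at (150,220). Final lowering.

Request:
play_rows(series=[0, -1.5, 5, 0, 0, 0, 0, 0, -1, 9, 0, 0, 0, 0, 0, 0, 8, 0, 0, 0, 0, 0, 0, 5, 0, 0, 0, 0, 0, 0, 2.5, 0, 0, 0, 0, 0, 0, 1.5, 0, 0, 0, 0])

```text
t: 44.23
ee_pos: [0.5989, 0.0664, 0.1647]
tcp_rot: [180.0, 0.1, -179.8]
ft_force: [-0.6, 0.2, -5.1]
opening: 0.513
```

Request:
play_rows(series=[0.3, 0, 1.4, 0, 0, 0, 0, 0.3, 0, 1.2, 0, 0, 0, 0])

```text
t: 44.4
ee_pos: [0.5996, 0.0663, 0.1634]
tcp_rot: [-180.0, 0.2, -179.8]
ft_force: [-0.9, -0.9, 8.9]
opening: 0.512
```

Request:
play_rows(series=[0, 0, 0, 0, 0, 0, 65, 0, 0, 0, 0, 0, 0, 80, 0, 0, 0, 0, 0, 0, 100, 0, 0, 0, 0, 0, 0, 100, 0, 0, -6, 0, 0, 0, 100, 0, 0, -20, 0, 0, 0, 100, 0, 0, -30, 0, 0, 0, 100, 0, 0, -34, 0, 0, 0, 100, 0, 0, -30, 0, 0, 0, 100, 0, 0, -10, 0, 0, 0, 100])

```text
t: 45.23
ee_pos: [0.5987, 0.0659, 0.3006]
tcp_rot: [-179.9, 0.2, -179.7]
ft_force: [0.7, -0.3, 0.6]
opening: 1.003
```

Request:
play_rows(series=[0, 15, 0, 0, 0, 0, 100, 5, 35, 0, 0, 0, 0, 100, 6, 38, 0, 0, 0, 0, 100, 6, 38, 0, 0, 0, 0, 100, 6, 38, 0, 0, 0, 0, 100, 6, 38, 0, 0, 0, 0, 100, 5, 30, 0, 0, 0, 0, 100, 3, 15, 0, 0, 0, 0, 100, 0, 5, 0, 0, 0, 0, 100, 0, 0, 0, 0, 0, 0, 100])

```text
t: 46.07
ee_pos: [0.5584, 0.3321, 0.3069]
tcp_rot: [179.8, 0.8, -179.9]
ft_force: [-0.8, -0.1, -0.5]
opening: 1.0
```

```bash
python3 - <<'E'
from fit import *
S=cam('side','sideF.png'); T=cam('top','topF.png')
st=arm.get_state(); print(st['t'],st['ee_pos'],st['joint_velocities'],st['ft_force'])
t0=cv2.imread('pics/top0.png'); s0=cv2.imread('pics/side0.png')
def dark(im,seed,thr):
    return comp(im.max(axis=2)<thr,seed)
for nm,ts,ss in (('round',(286,222),(344,206)),('metal',(351,225),(308,228))):
    for im0,im1,sd in ((t0,T['pixels'],ts),(s0,S['pixels'],ss)):
        a=dark(im0,sd,45);b=dark(im1,sd,45); print(nm,a.sum(),b.sum(),np.argwhere(a).mean(0)[::-1].round(2),np.argwhere(b).mean(0)[::-1].round(2))
# square cap shift by template matching
for im0,im1,(x,y,w,h),nm in ((t0,T['pixels'],(300,243,30,34),'sq top'),(s0,S['pixels'],(287,192,26,30),'sq side'),(t0,T['pixels'],(268,208,36,34),'rd top'),(s0,S['pixels'],(328,194,34,34),'rd side'),(t0,T['pixels'],(338,214,26,26),'mt top'),(s0,S['pixels'],(294,214,28,30),'mt side'),(t0,T['pixels'],(340,125,40,54),'flask top'),(t0,T['pixels'],(254,138,42,42),'tape top')):
    tpl=im0[y:y+h,x:x+w]; m=8; r=cv2.matchTemplate(im1[y-m:y+h+m,x-m:x+w+m],tpl,cv2.TM_CCOEFF_NORMED); _,v,_,l=cv2.minMaxLoc(r); print(nm,v,(l[0]-m,l[1]-m))
cv2.imwrite('pics/f.png',np.hstack([cv2.resize(T['pixels'][150:330,230:510],(420,270)),cv2.resize(S['pixels'][180:420,130:400],(304,270))]))
E
```

```text
46.1667 [0.55878402 0.33041579 0.30708492] [-1.26361812 -0.69176049 -0.2880467   0.19341936 -0.08790795  0.19986119] [ 0.22942744 -0.19214701  0.3388309 ]
round 392 404 [284.6 222.8] [284.79 223.44]
round 384 383 [343.73 205.41] [342.77 205.33]
metal 186 185 [350.32 224.97] [352.23 223.05]
metal 292 295 [308.1  225.45] [308.92 227.06]
sq top 0.9765883088111877 (0, -1)
sq side 0.9056661128997803 (1, 1)
rd top 0.9826765060424805 (0, 0)
rd side 0.9947344064712524 (-1, 0)
mt top 0.9734418392181396 (2, -2)
mt side 0.970905601978302 (1, 1)
flask top 0.9974545240402222 (0, 0)
tape top 0.9971662163734436 (0, 0)
```

View pics/topF.png

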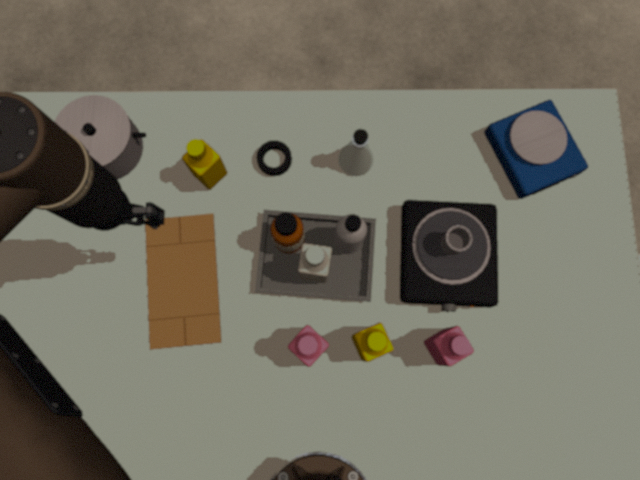

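View pics/sideF.png

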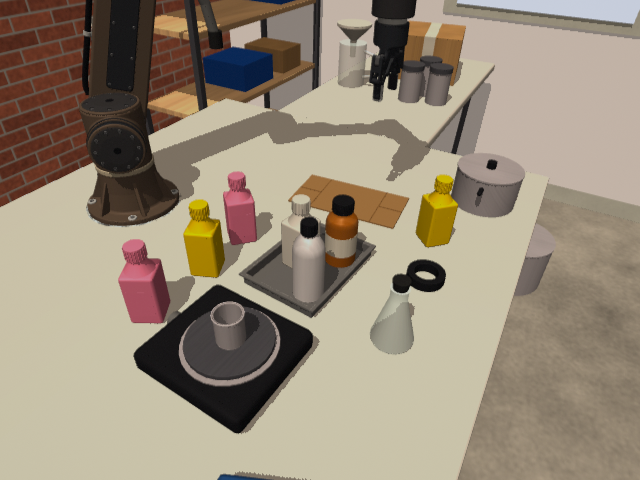

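```bash
python3 - <<'E'
from fit import *
S=cam('side'); T=cam('top')
t=T['pixels']; cv2.imwrite('pics/hpF.png',np.hstack([cv2.resize(t[200:300,400:500],(400,400),interpolation=cv2.INTER_CUBIC),cv2.resize(S['pixels'][290:390,170:290],(400,400),interpolation=cv2.INTER_CUBIC)]))
# predicted outlines for beaker at plate centre
for nm,c in (('top',T),('side',S)):
    for xy in ((.5604,-.2952),(.562,-.298),(.5634,-.302)):
        e=cv2.fitEllipse(proj(c,ring(.028,.132)+[xy[0],xy[1],0]).astype(np.float32)); print(nm,xy,np.round(e[0],2),np.round(e[1],1))
E
```

```text
top (0.5604, -0.2952) [457.7  239.24] [25.7 27.2]
top (0.562, -0.298) [458.99 238.48] [25.7 27.2]
top (0.5634, -0.302) [460.86 237.81] [25.7 27.2]
side (0.5604, -0.2952) [226.95 311.22] [24.6 35.1]
side (0.562, -0.298) [226.66 312.67] [24.8 35.2]
side (0.5634, -0.302) [225.81 314.56] [25.  35.4]
```

View pics/hpF.png

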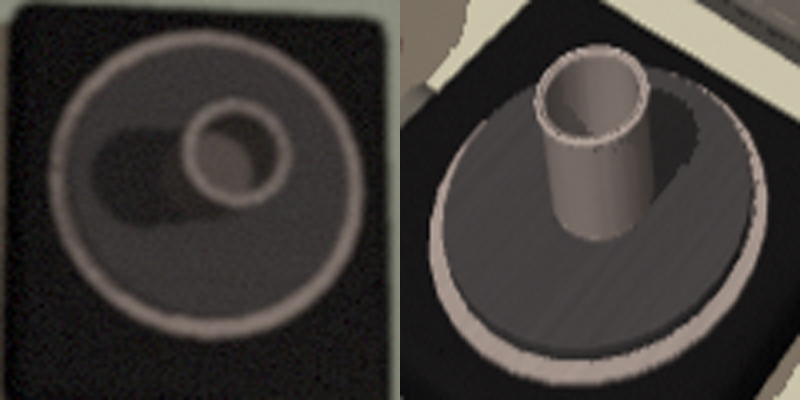

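The rim centre is at top pixel (458.9,237.6) and side pixel (227.6,313.5). That puts the beaker at about (0.564,-0.298), within about 5 mm of every plate-centre estimate. Everything is upright and the robot is clear, so I'm handing in.

```bash
python3 - <<'E'
from plant import arm
s=arm.get_state(); print(s['t'],s['ft_force'],s['joint_velocities'])
print(arm.finish_job())
E
```

```text
46.2667 [ 0.19518585 -0.92867121 -0.06473625] [-0.52823739 -0.25243986  0.01324187  0.04788806  0.08988674 -0.06828066]
the job is handed in; nothing more can be done
None
```

I moved the amber, white and metal bottles onto the cardboard without disturbing the beaker, then stood the beaker on the hot plate. After that I put the metal, white and amber bottles back in the tray. I handed the job in at about 46 s; no verdict is reported.

**Last checks (both cameras):**
- **Posture:** all three bottles and the beaker stand upright and released, and the gripper is well clear of everything.
- **Bottle positions against the start:** amber is off by about 2 mm, white by 2–3 mm and metal by about 5 mm. The limit is 15 mm.
- **Beaker:** about 3–5 mm from the plate centre, also within 15 mm.
- **Flask and tape roll:** no shift visible in the top image.

**What disagreed:** my first hot-plate centre from the light ring differed by about 15 mm between the cameras, because the ring lies below the plate's top face. Measured on the top face instead, the two cameras agreed to about 7 mm, and I aimed between them.

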